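# Hold the set-up key of a terminal press turned

## Task

Put the bench press in neutral by standing its feed lever straight up, and let go of it. Then take the key with the rectangular head from the rack, push it fully home in the key switch, working it past the sticky pins, and only then turn it a quarter turn clockwise against its spring; finish while still gripping the key and holding it turned. Leave the round-headed key in the rack and everything else on the bench where it is.

Things in the scene. Friction and masses are not known exactly. Their poses are not given: they have to be found in the camera images.
- feed_lever (a joint): Angle (rad) of the feed lever: 0 is straight up; it can lean about 0.95 either way and starts leaning to the negative side (towards the pedestal's -x). It turns about the pedestal's y axis; friction holds it where it is left (about 2.5 N at the knob moves it).
- lever_knob (a point): Centre of the black ball knob, 30 mm across, on top of the lever: a 12 mm steel rod on a low grey pedestal. It is 105 mm from the pivot. The point turns with the lever.
- lever_pivot (a point): Pivot of the lever, 45 mm above the bench, between steel cheeks 59 mm high. Axes: the fixed pedestal's (z up; the lever swings in its x-z plane). At lever angle a the knob is at pivot + 105 mm x (sin a along x, cos a along z). Pedestal 130 x 85 mm, 30 high.
- key_head (a point): Centre of the head of the key to use: a black rectangular block 12 mm thick (key's x), 36 wide (y), 40 high (z up); take it from above across the 12 mm. It stands in a slot of the rack, resting on the steel shoulder below its head (14 x 26 mm, 6 high). About 60 g.
- key_tip (a point): Lower end of that key's steel blade, 60 mm below the centre of its head; same axes. The blade is 6 mm thick (x), 14 wide (y), 34 long below the shoulder, round-ended, the same either way round.
- spare_head (a point): Centre of the head of the other key, which has a round head (disc 40 mm across, 12 mm thick) and otherwise the same form. It stays in the rack.
- rack: Aluminium key rack, fixed: block 60 x 170 mm, 40 high, origin at the centre of its underside, z up. Two through slots, 40 mm either side of the centre along y, 8.5 mm wide (x) and 16.5 long (y), each with a key standing in it; which key is where varies. Lift a key straight up 36 mm or more to clear it.
- lock_mouth (a point): Centre of the slot's mouth in the steel plug (42 mm across) on top of the key switch, a fixed grey box 130 x 130 mm, 75 high; 77 mm above the bench. Axes: the box's (z up), not turning with the plug. At plug 0 the slot is 15.6 mm long (y), 7.6 wide (x). The key goes straight down, 34 mm, until its shoulder sits on the plug; two sprung pins 12 and 22 mm down resist with 5 to 15 N.
- plug (a joint): Angle (rad) of the key switch's plug: 0 at rest, growing clockwise seen from above to a stop at 1.57. A spring drives it back to 0 (about 0.1 N m when turned fully). The blade has some play in the slot: the plug lags the key by up to about 0.15 rad.
- spray_can: Bystander: tall aerosol can, 66 mm across, 190 mm high; origin at the centre of its underside.
- solvent: Bystander: white bottle, 56 mm across, 130 mm high; origin at the centre of its underside.
- die_block: Bystander: aluminium block, 70 x 90 x 42 mm; origin at the centre of its underside.
- clamp_bar: Bystander: steel bar, 30 x 110 x 33 mm; origin at the centre of its underside.
- scraper: Bystander: small scraper with wooden handle, 140 mm long, 12 mm high; origin at the centre of its underside.
- insert_nest: Bystander: aluminium plate with two steel ridges, 70 x 70 x 32 mm; origin at the centre of its underside.
- key: The rectangular-headed key itself; origin at the lower end of its blade (same point and axes as key_tip).
There are look-alikes about, which are no part of the job. What is shaped like the part that bears feed_lever but pink or turquoise is not meant.

How it is judged:
By the outcome, as a careful person would: the job done as asked, in the order asked, and still so for the second after the job is handed in, while the arm keeps its last pose, push and grip.
It also fails if it takes over 62 s, if anything falls off the work surface, if the arm or the gripper's body presses on something with over 40 N, if the wrist force passes 120 N, or if a joint passes its speed limit or range.

## Robot

A 6-joint arm with a two-finger parallel gripper is mounted at the origin on the work surface. World frame = base frame: x ahead of the robot, y to its left, z up, the work surface at z = 0. Lengths are in mm, angles in rad, forces in N, time in s.
With the tool pointing down it reaches from about 375 to 925 mm from the base axis. Payload 5.7 kg.
Tool frame: the origin (TCP) lies on the centre line of the jaws, within the pads' length; the fingertips stand 19 mm ahead of it and the grasp point (between the pads) is the TCP; z points along the fingers, x is the direction in which the jaws open and shut, and the axes are right-handed (so a half turn about z gives the same grasp; the last joint's range is limited). The gripper opens to 85 mm and grips with 20 to 120 N. Pads are 22 mm wide; open, the fingers measure 114 mm over their backs; the gripper's body (76 mm by 85 mm) begins 54 mm behind the grasp point. The pads swing forward as they close: fully open they stand 13 mm farther back than shut.
Start: joints at [1.129, 0.359, 1.51, -0, 1.272, -0.115], TCP at [192.601, 568.217, 250.267] pointing down, gripper open.
Joint ranges: [-2.97, 2.97], [-1.01, 2.36], [0.21, 2.38], [-0.96, 4.11], [0.2, 2.71], [-2.98, 2.98]. Speed limits (rad/s): [2.39, 2.39, 3.14, 3.14, 3.14, 3.14].

## Interface

Orientations are given as a unit quaternion [w, x, y, z].
In Python, from cell import arm gives the robot as it stands. The module is installed in compiled form; this text tells all that it offers.
- The arm moves only by the tool drive_tool, never from a script. Its argument "motion" is a list of rows, each an object of numbers: "claw": the closure, from 0 (fully open) to 1 (shut); "x", "y", "z": the shift along the tool's x, y, z in mm; "roll": the turn about the tool's z in rad. A call has 1 to 5 rows; each row is the pose to reach, as a shift and turn from the pose commanded when the call began, along the tool's axes at that moment; what a row does not reach only later rows make up. A row lasts 1/12 s, in which the tool goes at most 41.7 mm and 7.16 degrees, less where a joint would pass 70% of its speed; a pose out of reach is approached as far as the arm can. A call with a gripper value outside its range is refused whole. The fingers move at their own pace and stop on an object; the grip force is fixed at half the most. Time passes only in rows, so rows that repeat a pose let the fingers close. It gives the time, the measured TCP pose, the force and the opening at its end, in the units of the state.
- arm.get_state(): the state, without advancing time (a new reading comes with each control period).
- arm.snapshot(name): name is "side" or "top" or "wrist"; returns the picture (384x512x3 uint8, red, green, blue); there is no depth.
- arm.camera_params(name): a dict with "K" (3x3 intrinsics, pixels), "position" and "attitude" of the camera in the world; the wrist camera has in their place "hand_eye" (4x4, takes a point from camera to tool coordinates, whose origin is the TCP and whose axes are the tool frame's). Camera axes: x right, y down, z forward; pixel columns grow to the right and rows downward; lengths in mm; the calibration is good to about 2 mm. A picture is of the moment at which its call begins: read the wrist's pose just before it. camera_params takes no time and is no camera call.
- arm.hand_in(): hands the job in, once; it reports no verdict.
Trained networks look in the newest picture that a camera, given by its name, has taken for a name from the list of things; names that differ only in an ending like _2 or _b are one class to them, and where a whole thing is asked for, a point or a joint stands for the part that bears it (a point fixed in the world has none). Each returns a list of dicts, best first, with "confidence" (0 to 1); they miss things now and then, are a little off and sometimes report something else, mostly with a low value. They report only what shows in the picture. A call takes as long as a camera call. They do not tell look-alikes from the thing itself.
- arm.outline_of(label, camera): "region" (384x512 bool, what is visible of it) and "rect" ([left, top, width, height] in pixels, round what is visible of it).
The state is a dict: "time": time; "joint_pos": joint angles; "joint_vel": joint speeds; "joint_efforts": joint torques, N m; "position": TCP position; "tcp_rot": TCP orientation; "ft_force": force on the tool from outside, world axes, zero at the start; "moment": the same for the moment, N m; "gripper_width": finger opening in mm.
Only numpy, scipy, OpenCV 4.12 (cv2) and the standard library are available. Lean on these libraries where they do the work, as an engineer would, in place of code of your own. Each camera call takes 0.05 s, during which the arm holds its last target. There are 200 camera calls.

## Working session

There is one attempt and no reset: what is moved stays moved. The work goes in short steps, Python scripts to look and compute and a tool call to move; the robot and the scene stay as the last step left them, time stands still between calls to the robot, and variables do not carry over. Pictures are saved under pics/ and viewed, about 8 in all and at most 12, crops included, and the job is handed in when it is done.

Besides the shell and the picture viewer there is one more tool, called after "Request:" as name([rows], argument=value, ...), one row to a line, values as JSON. drive_tool: Moves the arm, as the interface text tells. Its arguments: {"type":"object","properties":{"motion":{"type":"array","items":{"type":"object","properties":{"claw":{"type":"number"},"x":{"type":"number"},"y":{"type":"number"},"z":{"type":"number"},"roll":{"type":"number"}}}}},"required":["motion"]}

```bash
mkdir -p pics
cat > h.py <<'E'
import numpy as np,cv2
from scipy.spatial.transform import Rotation as R
from cell import arm
def q2R(q): return R.from_quat([q[1],q[2],q[3],q[0]]).as_matrix()
def cam(n):
    p=arm.camera_params(n);K=np.array(p['K'])
    if n=='wrist':
        s=arm.get_state();T=np.eye(4);T[:3,:3]=q2R(s['tcp_rot']);T[:3,3]=s['position']
        T=T@np.array(p['hand_eye']);return K,T[:3,:3],T[:3,3]
    a=np.array(p['attitude'])
    return K,(a if a.shape==(3,3) else q2R(a)),np.array(p['position'])
def ray_z(c,u,v,z):
    K,Rm,t=c;d=Rm@np.linalg.inv(K)@np.array([u,v,1.]);return t+d*(z-t[2])/d[2]
def proj(c,P):
    K,Rm,t=c;x=K@Rm.T@(np.array(P,float)-t);return x[:2]/x[2]
def snap(n,f=None):
    c=cam(n);im=arm.snapshot(n)
    if f: cv2.imwrite('pics/'+f,im[:,:,::-1])
    return c,im
E
python3 - <<'E'
from h import *
print(arm.get_state()); 
for n in('top','side','wrist'): print(n,arm.camera_params(n))
for n in('top','side'):
    c,im=snap(n,n+'0.png')
    for l in['feed_lever','lever_knob','key_head','spare_head','rack','plug','spray_can','solvent']:
        for o in arm.outline_of(l,n)[:3]:
            m=cv2.moments(o['region'].astype(np.uint8),True)
            print(n,l,round(o['confidence'],2),o['rect'],[round(m['m10']/max(m['m00'],1),1),round(m['m01']/max(m['m00'],1),1)])
a=[cv2.imread(f'pics/{n}0.png') for n in('top','side')]
for n,i in zip(('top','side'),a): cv2.imwrite(f'pics/{n}0b.png',cv2.resize(i,(800,600),interpolation=cv2.INTER_CUBIC))
E
```

```text
{'time': 0.0, 'joint_pos': array([ 1.12887213e+00,  3.59503759e-01,  1.51145198e+00,  2.21642288e-05,
        1.27250551e+00, -1.15101987e-01]), 'joint_vel': array([-1.19203211e-03, -6.32181084e-05,  8.33647751e-04, -8.88965747e-04,
        1.39659972e-03,  2.58799739e-04]), 'joint_efforts': array([-1.18184944e-03, -5.27626169e+01, -2.78614426e+01, -3.52089455e-04,
        1.33164754e-02, -1.18400615e-05]), 'position': array([192.33961037, 567.6425031 , 249.44686368]), 'tcp_rot': array([ 4.44301087e-04,  8.12723847e-01,  5.82648329e-01, -8.21958052e-04]), 'ft_force': array([ 0.06397549,  0.03438286, -0.66542551]), 'moment': array([-0.02887634,  0.0521196 , -0.01818688]), 'gripper_width': 85.28686903604982}
top {'K': array([[446.74252249,   0.        , 252.74445689],
       [  0.        , 446.74252249, 196.68529479],
       [  0.        ,   0.        ,   1.        ]]), 'position': array([ 279.18585801,   95.32043799, 1550.66396519]), 'attitude': array([ 0.06025038, -0.69916855,  0.70963642, -0.06284415])}
side {'K': array([[392.41199665,   0.        , 249.25680722],
       [  0.      
[... 1611 characters left out ...]
8.5, 25.8, 28.5] [209.9, 158.2]
side feed_lever 0.42 [187.5, 118.2, 6.8, 35.2] [191.2, 131.9]
side lever_knob 0.71 [199.1, 148.9, 21.6, 22.6] [210.1, 158.7]
side lever_knob 0.64 [186.4, 115.0, 12.6, 35.8] [191.1, 132.3]
side lever_knob 0.58 [151.8, 145.6, 14.0, 37.1] [157.8, 162.7]
side key_head 0.59 [255.9, 202.4, 5.5, 25.3] [257.9, 216.0]
side key_head 0.36 [314.6, 181.1, 20.6, 47.4] [324.1, 205.3]
side spare_head 0.73 [234.5, 280.7, 103.4, 103.3] [286.8, 332.6]
side rack 0.92 [248.2, 210.6, 29.9, 53.4] [261.8, 241.4]
side rack 0.65 [278.5, 304.4, 21.2, 25.4] [287.3, 316.1]
side plug 0.9 [281.1, 305.3, 16.4, 23.1] [287.4, 316.2]
side spray_can 0.79 [269.5, 121.4, 19.0, 60.0] [279.4, 150.5]
```

View pics/top0b.png

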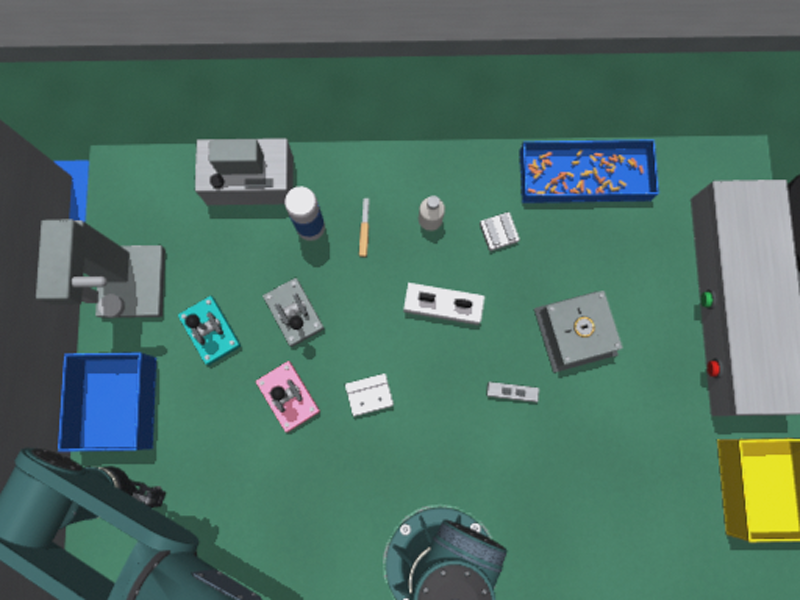

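View pics/side0b.png

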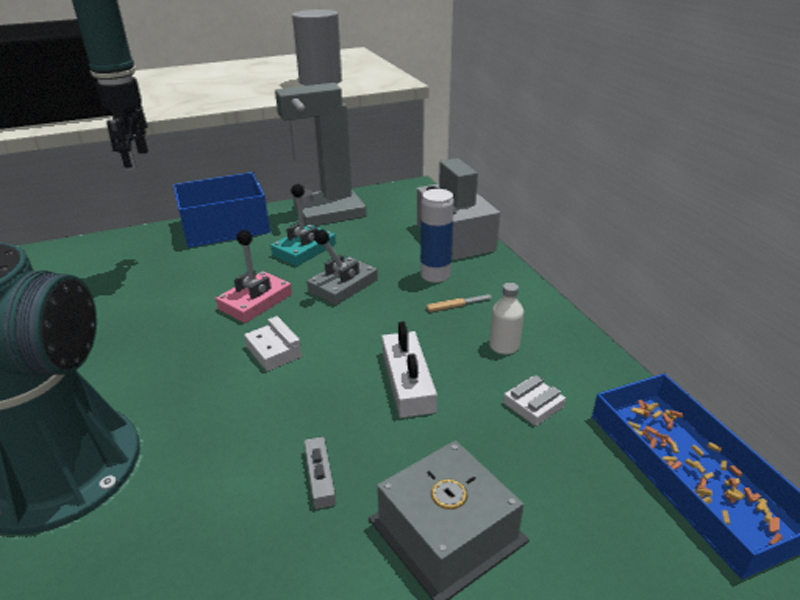

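The top view shows the grey lever base at about (293,312), the rack at (444,304) with keys at (428,297) and (463,303), and the plug at (584,326), all in 800 px scale. The side view shows two black-headed keys in the rack and the grey lever beside its pink and turquoise look-alikes. Next I'll work out coarse positions.

Run:
```python
from h import *
c=cam('top');s=1/1.5625
for n,u,v,z in[('pedestal c',293,312,30),('ped corners',263,289,30),('',299,279,30),('',324,324,30),('',289,345,30),('knob',296,322,110),('rack',444,304,40),('rackL',405,302,40),('rackR',482,309,40),('keyL',428,297,85),('keyR',463,303,85),('plug',584,326,77),('boxcorn',541,306,75),('',605,292,75),('',620,348,75),('',559,370,75)]:
    print(n,ray_z(c,u*s,v*s,z).round())
# color segmentation of grey top image crop
im=cv2.imread('pics/top0.png')
cr=np.hstack([cv2.resize(im[y:y+60,x:x+60],(400,400),interpolation=cv2.INTER_CUBIC) for x,y in((157,170),(343,180))])
cv2.imwrite('pics/crop1.png',cr)
s=arm.get_state();Rm=q2R(s['tcp_rot']);print(Rm.round(3))
```

```text
pedestal c [540. 313.  30.]
ped corners [593. 380.  30.]
 [614. 300.  30.]
 [512. 244.  30.]
 [467. 321.  30.]
knob [505. 295. 110.]
rack [551. -20.  40.]
rackL [557.  65.  40.]
rackR [ 539. -104.   40.]
keyL [559.  17.  85.]
keyR [544. -58.  85.]
plug [ 492. -315.   77.]
boxcorn [ 537. -226.   75.]
 [ 566. -366.   75.]
 [ 444. -389.   75.]
 [ 399. -257.   75.]
[[ 0.321  0.947 -0.   ]
 [ 0.947 -0.321 -0.   ]
 [-0.    -0.    -1.   ]]
```

View pics/crop1.png

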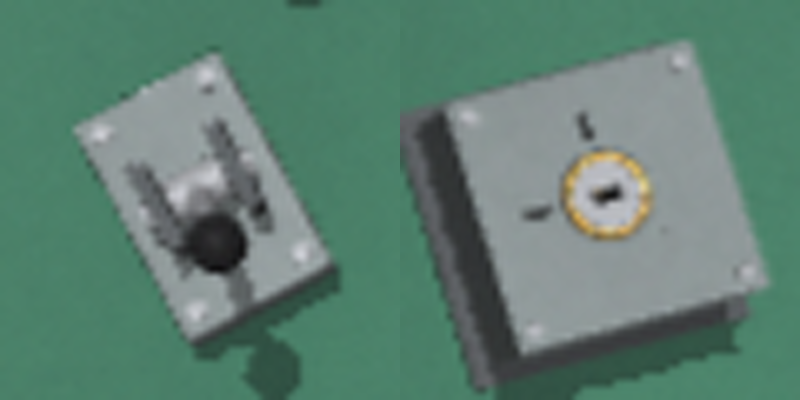

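The crop shows the lever knob at (215,243), leaning toward the robot along the pedestal's long axis, and the slot at (607,193), parallel to the box edges. I'll move over the lever.

Request:
drive_tool([
  {"x":-130,"y":411,"z":-40,"roll":-0.8,"claw":0},
  {"x":-130,"y":411,"z":-40,"roll":-0.8,"claw":0},
  {"x":-130,"y":411,"z":-40,"roll":-0.8,"claw":0},
  {"x":-130,"y":411,"z":-40,"roll":-0.8,"claw":0},
  {"x":-130,"y":411,"z":-40,"roll":-0.8,"claw":0},
])

```text
time: 1.32
position: [349.9, 453.0, 268.5]
tcp_rot: [0.0, 0.609, 0.793, 0.0]
ft_force: [-0.1, 0.5, 0.2]
gripper_width: 85.6
```

Request:
drive_tool([
  {"x":-184,"y":148,"z":-20,"roll":-0.21,"claw":0},
  {"x":-184,"y":148,"z":-20,"roll":-0.21,"claw":0},
  {"x":-184,"y":148,"z":-20,"roll":-0.21,"claw":0},
  {"x":-184,"y":148,"z":-20,"roll":-0.21,"claw":0},
  {"x":-184,"y":148,"z":-20,"roll":-0.21,"claw":0},
])

```text
time: 1.73
position: [514.7, 330.7, 285.9]
tcp_rot: [0.0, 0.525, 0.851, 0.0]
ft_force: [0.4, 1.1, -0.2]
gripper_width: 85.5
```

Request:
drive_tool([
  {"claw":0},
  {"claw":0},
])

```text
validation failed for argument at $.mo...
```

Run:
```python
from h import *
s=arm.get_state();print(s['position'],s['time'])
c,im=snap('wrist','w1.png')
for l in['feed_lever','lever_knob']:
    for o in arm.outline_of(l,'wrist')[:3]:
        m=cv2.moments(o['region'].astype(np.uint8),True)
        print(l,round(o['confidence'],2),o['rect'],[round(m['m10']/max(m['m00'],1),1),round(m['m01']/max(m['m00'],1),1)])
```

```text
[514.70094251 330.7120094  285.91831617] 1.7333
feed_lever 0.89 [208.5, 144.0, 34.4, 50.3] [225.4, 168.3]
feed_lever 0.76 [358.8, 214.4, 66.5, 59.9] [394.0, 244.3]
feed_lever 0.65 [301.7, 0.0, 56.8, 59.0] [328.4, 28.5]
lever_knob 0.8 [360.4, 210.9, 64.0, 63.8] [394.1, 244.2]
lever_knob 0.76 [207.1, 145.7, 36.7, 47.7] [225.5, 167.9]
lever_knob 0.67 [296.7, 2.1, 58.8, 57.5] [328.3, 28.2]
```

View pics/w1.png

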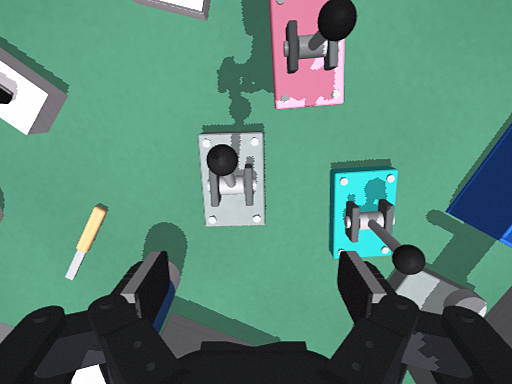

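The wrist view shows the grey pedestal with corners at about (200,134), (264,132), (265,223) and (206,225), and its knob at (222,160), leaning to the robot side. The pink and turquoise levers are to the right. I'll let the arm settle and measure.

Request:
drive_tool([
  {"x":0,"y":0,"z":0,"roll":0,"claw":0},
  {"x":0,"y":0,"z":0,"roll":0,"claw":0},
  {"x":0,"y":0,"z":0,"roll":0,"claw":0},
])

```text
time: 2.13
position: [511.9, 333.1, 285.4]
tcp_rot: [-0.0, 0.524, 0.852, -0.0]
ft_force: [-0.3, 0.2, 0.6]
gripper_width: 85.2
```

```bash
cat > lev.py <<'E'
from h import *
from scipy.optimize import least_squares
def lever(show=True,f=None,near=None):
    c,im=snap('wrist',f);hsv=cv2.cvtColor(im,cv2.COLOR_RGB2HSV)
    # knob
    best=None
    pv=near if near is not None else np.array([540,313,45.])
    u0=proj(c,pv+[0,0,60])
    for o in arm.outline_of('lever_knob','wrist'):
        m=cv2.moments(o['region'].astype(np.uint8),True)
        if m['m00']<20: continue
        k=np.array([m['m10'],m['m01']])/m['m00']
        if best is None or np.hypot(*(k-u0))<np.hypot(*(best-u0)): best=k
    # pedestal: low saturation region, not green, near projected pivot
    u1=proj(c,[pv[0],pv[1],30])
    g=((hsv[:,:,1]<45)&(hsv[:,:,2]>90)).astype(np.uint8)
    g=cv2.morphologyEx(g,cv2.MORPH_CLOSE,np.ones((25,25)))
    g=cv2.morphologyEx(g,cv2.MORPH_OPEN,np.ones((9,9)))
    n,L,st,ce=cv2.connectedComponentsWithStats(g)
    i=1+np.argmin([np.hypot(*(ce[j]-u1)) for j in range(1,n)])
    cn=max(cv2.findContours((L==i).astype(np.uint8),cv2.RETR_EXTERNAL,cv2.CHAIN_APPROX_NONE)[0],key=cv2.contourArea)
    W=np.array([ray_z(c,*p[0],30)[:2] for p in cn],np.float32)
    r=cv2.minAreaRect(W);print('rect',r,'knob px',best)
    return c,im,best,r
E
python3 - <<'E'
from lev import *
s=arm.get_state();print(s['position'],s['tcp_rot'])
c,im,k,r=lever(f='w2.png')
for z in (130,135,140,145,150): print(z,ray_z(c,*k,z).round(1))
E
```

```text
[511.91989658 333.10302561 285.42282746] [-3.29557796e-04  5.24085981e-01  8.51665254e-01 -2.67587774e-04]
rect ((543.69384765625, 313.1643981933594), (128.64224243164062, 84.46684265136719), 28.148279190063477) knob px [221.98481215 169.86810552]
130 [509.3 296.6 130. ]
135 [508.1 296.6 135. ]
140 [506.9 296.6 140. ]
145 [505.8 296.6 145. ]
150 [504.6 296.6 150. ]
```

Request:
drive_tool([
  {"x":-30,"y":-21,"z":20,"roll":-0.023,"claw":0},
  {"x":-30,"y":-21,"z":50,"roll":-0.023,"claw":0},
  {"x":-30,"y":-21,"z":90,"roll":-0.023,"claw":0},
  {"x":-30,"y":-21,"z":125,"roll":-0.023,"claw":0},
  {"x":-30,"y":-21,"z":143,"roll":-0.023,"claw":0},
])

```text
time: 2.65
position: [505.0, 295.4, 138.9]
tcp_rot: [-0.001, 0.515, 0.857, -0.002]
ft_force: [-0.7, -0.2, -0.6]
gripper_width: 85.4
```

Request:
drive_tool([
  {"x":0,"y":0,"z":0,"roll":0,"claw":0},
  {"x":0,"y":0,"z":0,"roll":0,"claw":0},
  {"x":0,"y":0,"z":0,"roll":0,"claw":0.3},
])

```text
time: 2.9
position: [508.8, 296.9, 144.0]
tcp_rot: [0.001, 0.515, 0.857, 0.001]
ft_force: [0.1, 0.3, 1.1]
gripper_width: 75.8
```

Run:
```python
from lev import *
s=arm.get_state();print(s['position'],s['tcp_rot'],s['gripper_width'])
snap('wrist','w3.png')
```

```text
[508.78737447 296.89076012 144.02558194] [6.69148042e-04 5.14632039e-01 8.57410415e-01 8.92389319e-04] 75.7805702843904
```

View pics/w3.png

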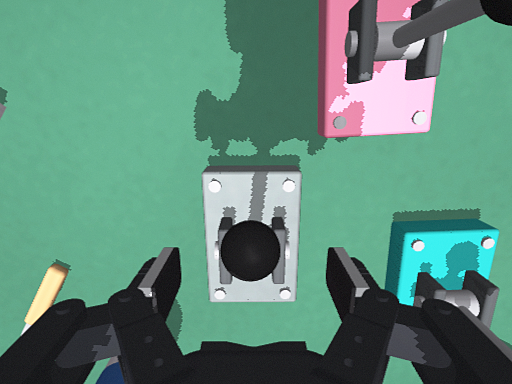

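Run:
```python
from lev import *
s=arm.get_state();print(s['position'],abs(s['joint_vel']).max())
c,im,k,r=lever()
s=arm.get_state();print(s['position'],abs(s['joint_vel']).max())
for z in (130,135,140,145,150): print(z,ray_z(c,*k,z).round(1))
a=np.deg2rad(28.1);X=np.array([np.cos(a),np.sin(a),0])
for pv in([543.7,313.2,45],):
  for an in np.arange(-.7,-.2,.1): print(round(an,1),proj(c,np.array(pv)+105*(np.sin(an)*X+[0,0,np.cos(an)])).round(1))
```

```text
[509.23931552 296.98739802 144.54098667] 0.008155794007446994
rect ((543.4962158203125, 312.72869873046875), (128.70223999023438, 84.02079010009766), 28.324926376342773) knob px [250.50995196 249.52745367]
[509.25534606 296.77493417 144.58349882] 0.005828556679769693
130 [505.9 292.5 130. ]
135 [503.6 291.3 135. ]
140 [501.3 290.2 140. ]
145 [498.9 289.  145. ]
150 [496.6 287.8 150. ]
-0.7 [251.2 202.8]
-0.6 [251.2 222.3]
-0.5 [251.2 243.1]
-0.4 [251.2 264.6]
-0.3 [251.3 286. ]
```

Request:
drive_tool([
  {"x":-2.4,"y":-9.6,"z":5.5,"roll":0,"claw":0.3},
  {"x":-2.4,"y":-9.6,"z":5.5,"roll":0,"claw":0.3},
  {"x":-2.4,"y":-9.6,"z":5.5,"roll":0,"claw":1},
  {"x":-2.4,"y":-9.6,"z":5.5,"roll":0,"claw":1},
  {"x":-2.4,"y":-9.6,"z":5.5,"roll":0,"claw":1},
])

```text
time: 3.47
position: [500.5, 290.7, 138.1]
tcp_rot: [-0.001, 0.515, 0.857, 0.001]
ft_force: [-1.0, 0.2, 6.0]
gripper_width: 27.4
```

Request:
drive_tool([
  {"x":0,"y":0,"z":0,"roll":0,"claw":1},
  {"x":0,"y":0,"z":0,"roll":0,"claw":1},
  {"x":0,"y":0,"z":0,"roll":0,"claw":1},
  {"x":0,"y":0,"z":0,"roll":0,"claw":1},
])

```text
time: 3.8
position: [500.6, 290.6, 138.1]
tcp_rot: [-0.001, 0.515, 0.857, 0.001]
ft_force: [-3.0, 3.5, 5.3]
gripper_width: 27.1
```

Request:
drive_tool([
  {"x":0,"y":11.3,"z":-5.2,"roll":0,"claw":1},
  {"x":0,"y":23.3,"z":-8.9,"roll":0,"claw":1},
  {"x":0,"y":35.7,"z":-11.1,"roll":0,"claw":1},
  {"x":0,"y":48.3,"z":-11.9,"roll":0,"claw":1},
  {"x":0,"y":48.3,"z":-11.9,"roll":0,"claw":1},
])

```text
time: 4.22
position: [545.6, 314.3, 149.4]
tcp_rot: [0.0, 0.515, 0.857, 0.002]
ft_force: [1.1, 4.7, -0.6]
gripper_width: 15.3
```

Request:
drive_tool([
  {"x":0,"y":0,"z":0,"roll":0,"claw":1},
  {"x":0,"y":0,"z":0,"roll":0,"claw":1},
  {"x":0,"y":0,"z":0,"roll":0,"claw":1},
  {"x":0,"y":0,"z":0,"roll":0,"claw":1},
])

```text
time: 4.55
position: [543.3, 311.9, 149.3]
tcp_rot: [0.0, 0.515, 0.857, 0.0]
ft_force: [1.6, 1.9, 0.6]
gripper_width: -0.3
```

Run:
```python
from lev import *
s=arm.get_state();print(s['position'],s['ft_force'],abs(s['joint_vel']).max())
X=np.array([np.cos(np.deg2rad(28.2)),np.sin(np.deg2rad(28.2))]);print((s['position'][:2]-[543.5,312.7])@X)
c,im,k,r=lever(f='w4.png')
print(ray_z(c,*k,150))
```

```text
[543.33014503 311.91656546 149.25063696] [1.64592538 1.94243311 0.57709861] 0.004424153672944484
-0.5199063653470175
rect ((551.5654296875, 317.0534362792969), (149.03021240234375, 84.01750183105469), 28.338857650756836) knob px [256.72875226 220.92465341]
[518.7174894  299.60087311 150.        ]
```

View pics/w4.png

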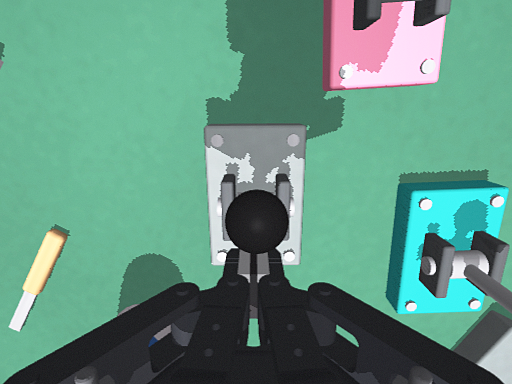

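The knob at (257,221) has slipped out ahead of the shut fingers, and the lever is only partly raised. I'll find its angle from two cameras.

```bash
cat >> lev.py <<'E'
PV=np.array([543.6,313.0,45.]);AX=np.array([np.cos(np.deg2rad(28.2)),np.sin(np.deg2rad(28.2)),0])
def knobpt(a): return PV+105*(np.sin(a)*AX+np.array([0,0,np.cos(a)]))
def fita(c,k):
    A=np.linspace(-1,1,2001);e=[np.hypot(*(proj(c,knobpt(a))-k)) for a in A];i=np.argmin(e);return A[i],e[i]
def blob(c,im,a):
    "dark round blob near predicted knob"
    u=proj(c,knobpt(a));d=(im.max(2)<45).astype(np.uint8)
    return u,d
E
python3 - <<'E'
from lev import *
c=cam('wrist');print('wrist',fita(c,np.array([257,221.])))
for n in('side','top'):
    c,im=snap(n,n+'2.png')
    for o in arm.outline_of('lever_knob',n):
        m=cv2.moments(o['region'].astype(np.uint8),True);k=np.array([m['m10'],m['m01']])/m['m00'];print(n,o['confidence'],k,fita(c,k))
    if n=='side':
        u=proj(c,knobpt(0)).astype(int);print(u);x,y=u-[40,30]
        cv2.imwrite('pics/sidec.png',cv2.resize(im[y:y+80,x:x+80,::-1],(560,560),interpolation=cv2.INTER_CUBIC))
K,a,t=cam('top')
E
```

```text
wrist (np.float64(-0.259), np.float64(0.20774887485783683))
side 0.62 [191.41333333 132.71333333] (np.float64(-0.35), np.float64(22.924117924476445))
side 0.57 [213.26595745 156.25      ] (np.float64(-0.399), np.float64(9.148440984135242))
side 0.51 [157.67790262 163.26966292] (np.float64(-1.0), np.float64(38.93633763459556))
side 0.16 [287.33795014 315.82271468] (np.float64(-1.0), np.float64(174.07949535123126))
[215 142]
top 0.61 [126.40666667 207.17333333] (np.float64(0.40400000000000014), np.float64(56.35942054885905))
```

View pics/sidec.png

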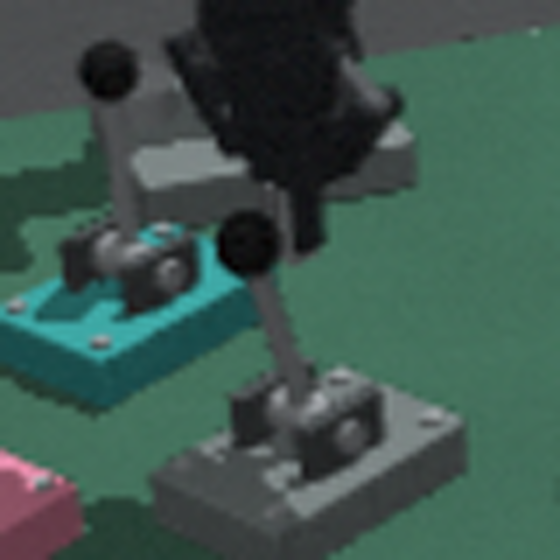

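The side crop shows the grey lever's knob at (247,241) in the crop. It still leans to the negative side, with the shut fingers behind it.

Run:
```python
from lev import *
c=cam('side')
print('pivot',proj(c,PV),'knob',fita(c,np.array([210.3,146.4])))
for a in(-.5,-.4,-.3,-.26,-.2,0): print(a,proj(c,knobpt(a)).round(1))
for z in(0,30): print([proj(c,[*(PV[:2]+AX[:2]*s*65+np.array([-AX[1],AX[0]])*w*42.5),z]).round(1).tolist() for s in(-1,1) for w in(-1,1)])
s=arm.get_state();print('tip',proj(c,s['position']-np.array([0,0,19])),proj(c,s['position']))
```

```text
pivot [217.90764427 171.76334663] knob (np.float64(-0.22899999999999998), np.float64(0.07352944292603526))
-0.5 [204.4 152.5]
-0.4 [206.5 150.1]
-0.3 [208.7 147.9]
-0.26 [209.6 147. ]
-0.2 [211.  145.9]
0 [215.7 142.9]
[[214.0, 196.4], [195.8, 187.2], [241.2, 179.6], [223.1, 171.4]]
[[213.3, 188.5], [194.9, 179.5], [240.9, 172.0], [222.6, 164.0]]
tip [216.18109123 148.77336722] [215.77281012 143.34998762]
```

Request:
drive_tool([
  {"x":0,"y":12,"z":-40,"roll":0,"claw":1},
  {"x":0,"y":0,"z":-50,"roll":0,"claw":1},
  {"x":0,"y":-35,"z":-50,"roll":0,"claw":1},
  {"x":0,"y":-75,"z":-50,"roll":0,"claw":1},
  {"x":0,"y":-75,"z":-50,"roll":0,"claw":1},
])

```text
time: 5.27
position: [465.9, 271.6, 196.2]
tcp_rot: [-0.004, 0.515, 0.857, -0.007]
ft_force: [-3.0, -0.1, -1.3]
gripper_width: 0.1
```

Request:
drive_tool([
  {"x":0,"y":0,"z":25,"roll":0,"claw":1},
  {"x":0,"y":0,"z":50,"roll":0,"claw":1},
  {"x":0,"y":0,"z":50,"roll":0,"claw":1},
  {"x":0,"y":0,"z":50,"roll":0,"claw":1},
])

```text
time: 5.6
position: [475.4, 275.9, 147.9]
tcp_rot: [-0.001, 0.515, 0.857, -0.002]
ft_force: [-0.0, -0.8, 0.3]
gripper_width: 0.6
```

Request:
drive_tool([
  {"x":0,"y":10,"z":0,"roll":0,"claw":1},
  {"x":0,"y":20,"z":0,"roll":0,"claw":1},
  {"x":0,"y":30,"z":0,"roll":0,"claw":1},
  {"x":0,"y":38,"z":0,"roll":0,"claw":1},
  {"x":0,"y":45,"z":0,"roll":0,"claw":1},
])

```text
time: 6.02
position: [518.1, 298.7, 149.6]
tcp_rot: [0.0, 0.515, 0.857, 0.0]
ft_force: [-3.2, -0.5, 2.0]
gripper_width: -0.1
```

Request:
drive_tool([
  {"x":0,"y":0,"z":0,"roll":0,"claw":1},
  {"x":0,"y":0,"z":0,"roll":0,"claw":1},
  {"x":0,"y":0,"z":0,"roll":0,"claw":1},
])

```text
time: 6.27
position: [517.1, 298.1, 149.0]
tcp_rot: [0.0, 0.515, 0.857, 0.0]
ft_force: [-0.3, 0.1, -0.3]
gripper_width: -0.3
```

Run:
```python
from lev import *
s=arm.get_state();print(s['position'],s['ft_force'],(s['position'][:2]-PV[:2])@AX[:2])
c,im=snap('side','s3.png')
u=proj(c,knobpt(0)).astype(int);x,y=u-[40,30]
cv2.imwrite('pics/sidec3.png',cv2.resize(im[y:y+80,x:x+80,::-1],(560,560),interpolation=cv2.INTER_CUBIC))
for o in arm.outline_of('lever_knob','side'):
    m=cv2.moments(o['region'].astype(np.uint8),True);k=np.array([m['m10'],m['m01']])/m['m00'];print(o['confidence'],k,fita(c,k))
```

```text
[517.14514721 298.06306948 148.95964944] [-0.28771194  0.11125424 -0.26546342] -30.37321103112609
0.75 [157.92972973 163.57837838] (np.float64(-1.0), np.float64(38.654295486143724))
0.59 [217.10884354 156.19047619] (np.float64(-0.275), np.float64(11.798578653953811))
```

View pics/sidec3.png

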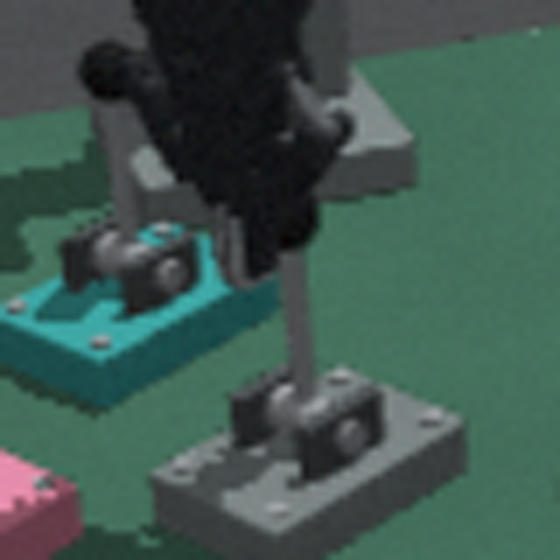

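The lever now looks nearly upright, with the knob at about (293,220) behind the finger. I'll nudge it slightly, back off, lift and measure.

Request:
drive_tool([
  {"x":0,"y":2,"z":0,"roll":0,"claw":1},
  {"x":0,"y":2,"z":0,"roll":0,"claw":1},
  {"x":0,"y":-35,"z":0,"roll":0,"claw":1},
  {"x":0,"y":-50,"z":-30,"roll":0,"claw":1},
  {"x":0,"y":-50,"z":-70,"roll":0,"claw":1},
])

```text
time: 6.78
position: [465.1, 271.2, 215.1]
tcp_rot: [-0.004, 0.515, 0.857, -0.006]
ft_force: [1.0, 0.8, -0.1]
gripper_width: 0.3
```

Request:
drive_tool([
  {"x":0,"y":30,"z":-40,"roll":0,"claw":0},
  {"x":0,"y":50,"z":-50,"roll":0,"claw":0},
  {"x":0,"y":50,"z":-50,"roll":0,"claw":0},
  {"x":0,"y":50,"z":-50,"roll":0,"claw":0},
  {"x":0,"y":50,"z":-50,"roll":0,"claw":0},
])

```text
time: 7.2
position: [515.9, 297.5, 268.2]
tcp_rot: [-0.001, 0.515, 0.857, -0.001]
ft_force: [-1.3, 0.3, -0.9]
gripper_width: 60.5
```

```bash
cat >> lev.py <<'E'
def darkball(c,im,a,thr=40,win=45):
    "circle fit of the dark knob round its predicted place"
    u=proj(c,knobpt(a)).astype(int);x0,y0=np.maximum(u-win,0)
    d=(im[y0:y0+2*win,x0:x0+2*win].max(2)<thr).astype(np.uint8)
    d=cv2.morphologyEx(d,cv2.MORPH_OPEN,cv2.getStructuringElement(cv2.MORPH_ELLIPSE,(11,11)))
    n,L,st,ce=cv2.connectedComponentsWithStats(d)
    return [(ce[j]+[x0,y0],st[j].tolist()) for j in range(1,n)]
E
python3 - <<'E'
from lev import *
s=arm.get_state();print(s['position'],abs(s['joint_vel']).max())
c,im,k,r=lever(f='w5.png')
print(fita(c,k))
for b in darkball(c,im,0): print(b,fita(c,b[0]))
for n in('side','top'):
  c,im=snap(n,n+'5.png')
  for o in arm.outline_of('lever_knob',n):
    m=cv2.moments(o['region'].astype(np.uint8),True);k=np.array([m['m10'],m['m01']])/m['m00'];print(n,o['confidence'],k,fita(c,k))
E
```

```text
[515.87084769 297.52239008 268.15574133] 0.032351946217823585
rect ((543.8058471679688, 312.99365234375), (128.24249267578125, 84.36776733398438), 28.30784034729004) knob px [255.07604833 219.40724947]
(np.float64(-0.124), np.float64(0.20842486815745415))
side 0.58 [157.84057971 163.31884058] (np.float64(-1.0), np.float64(38.76938546221987))
side 0.57 [216.57894737 152.87719298] (np.float64(-0.19399999999999995), np.float64(8.9036544249862))
side 0.55 [191.15333333 131.63333333] (np.float64(-0.33799999999999997), np.float64(23.874464261067743))
top 0.69 [194.60163934 135.8704918 ] (np.float64(1.0), np.float64(42.562704668240194))
top 0.47 [185.64 198.36] (np.float64(-0.21599999999999997), np.float64(0.0925493781171555))
```

Run:
```python
from lev import *
c=cam('wrist');im=cv2.imread('pics/w5.png');print(proj(c,knobpt(0)),proj(c,knobpt(-.1)),proj(c,PV))
a=cv2.resize(im[160:300,190:330],(560,560),interpolation=cv2.INTER_CUBIC)
t=cv2.imread('pics/side5.png');b=cv2.resize(t[125:205,180:214+0],(238,560),interpolation=cv2.INTER_CUBIC) if 0 else cv2.resize(t[125:195,190:220],(240,560),interpolation=cv2.INTER_CUBIC)
cv2.imwrite('pics/cmp5.png',np.hstack([a,b]))
```

```text
[254.90381033 232.88108389] [254.87122247 221.94580022] [254.38151601 198.5196671 ]
```

View pics/cmp5.png

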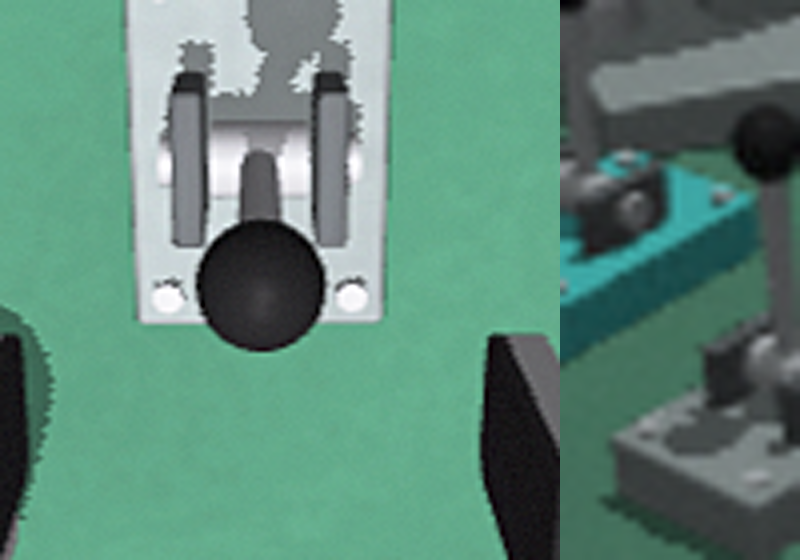

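The knob sits at image row 231.5, against a predicted 232.9 for upright. The side view agrees within 0.02 rad, so the lever is upright and free. On to the rack.

Request:
drive_tool([
  {"x":-60,"y":-24,"z":-20,"roll":0.12,"claw":0},
  {"x":-120,"y":-48,"z":-20,"roll":0.24,"claw":0},
  {"x":-180,"y":-72,"z":-20,"roll":0.37,"claw":0},
  {"x":-240,"y":-96,"z":-20,"roll":0.5,"claw":0},
  {"x":-296,"y":-118,"z":-20,"roll":0.62,"claw":0},
])

```text
time: 7.92
position: [538.8, 91.2, 287.7]
tcp_rot: [0.0, 0.752, 0.659, -0.0]
ft_force: [0.5, -1.0, -0.1]
gripper_width: 85.8
```

Request:
drive_tool([
  {"x":0,"y":0,"z":0,"roll":0.62,"claw":0},
  {"x":0,"y":0,"z":0,"roll":0.62,"claw":0},
  {"x":0,"y":0,"z":0,"roll":0.62,"claw":0},
  {"x":0,"y":0,"z":0,"roll":0.62,"claw":0},
  {"x":0,"y":0,"z":0,"roll":0.62,"claw":0},
])

```text
time: 8.33
position: [538.9, 92.5, 287.4]
tcp_rot: [-0.0, 0.918, 0.398, -0.0]
ft_force: [-0.5, -0.5, -0.4]
gripper_width: 85.3
```

Request:
drive_tool([
  {"x":0,"y":0,"z":0,"roll":0.62,"claw":0},
  {"x":0,"y":0,"z":0,"roll":0.62,"claw":0},
  {"x":0,"y":0,"z":0,"roll":0.62,"claw":0},
  {"x":0,"y":0,"z":0,"roll":0.62,"claw":0},
  {"x":0,"y":0,"z":0,"roll":0.62,"claw":0},
])

```text
time: 8.75
position: [538.8, 92.9, 287.3]
tcp_rot: [0.0, 0.995, 0.099, -0.0]
ft_force: [0.0, -0.3, -0.2]
gripper_width: 85.3
```

Request:
drive_tool([
  {"x":-6,"y":37,"z":20,"roll":0.1,"claw":0},
  {"x":-6,"y":75,"z":30,"roll":0.2,"claw":0},
  {"x":-6,"y":75,"z":30,"roll":0.3,"claw":0},
  {"x":-6,"y":75,"z":30,"roll":0.3,"claw":0},
  {"x":-6,"y":75,"z":30,"roll":0.3,"claw":0},
])

```text
time: 9.17
position: [548.3, 18.2, 257.4]
tcp_rot: [-0.0, 0.999, -0.047, -0.0]
ft_force: [0.3, 0.4, -0.7]
gripper_width: 85.2
```

Run:
```python
from h import *
s=arm.get_state();print(s['position'],s['tcp_rot'],abs(s['joint_vel']).max())
c,im=snap('wrist','w6.png')
for l in['key_head','spare_head','rack']:
    for o in arm.outline_of(l,'wrist')[:3]:
        m=cv2.moments(o['region'].astype(np.uint8),True)
        print(l,round(o['confidence'],2),o['rect'],[round(m['m10']/max(m['m00'],1),1),round(m['m01']/max(m['m00'],1),1)])
for p in([559,17,85],[544,-58,85]): print(proj(c,p))
cv2.imwrite('pics/w6b.png',cv2.resize(im[:,:,::-1],(800,600),interpolation=cv2.INTER_CUBIC))
```

```text
[548.25139353  18.17021181 257.42788252] [-2.22075451e-04  9.98907416e-01 -4.67306077e-02 -4.18140025e-04] 0.022670031937318078
key_head 0.77 [259.7, 158.0, 18.9, 39.3] [267.6, 177.6]
spare_head 0.96 [252.2, 225.2, 13.4, 35.8] [260.4, 241.8]
rack 0.63 [231.8, 128.7, 63.3, 135.9] [263.6, 194.2]
[263.44132562 182.8613282 ]
[255.78845587 248.04683459]
```

View pics/w6b.png

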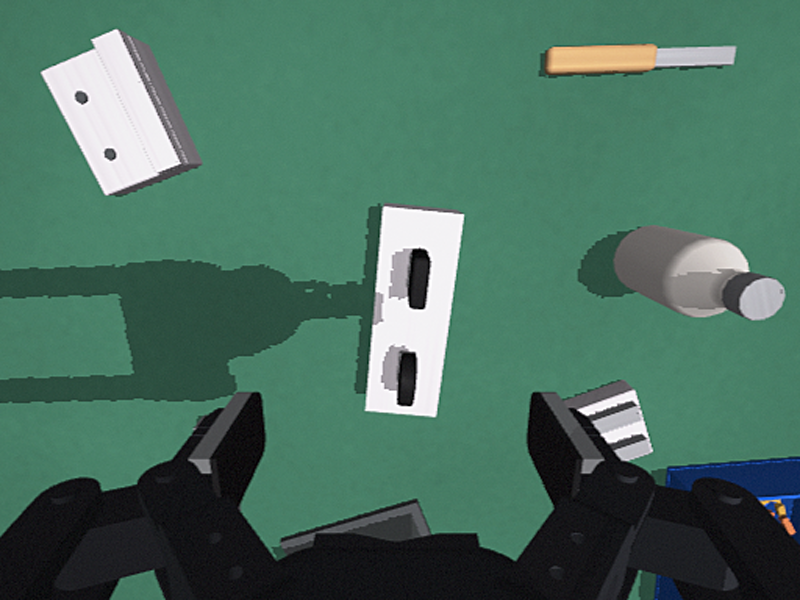

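The wrist view shows the rack, with the upper key at about (420,278) and the lower key at (407,378). The networks call the upper one rectangular. I'll confirm its shape from the side picture's dark mask and fit the rack.

Run:
```python
from h import *
c=cam('wrist');im=cv2.imread('pics/w6.png')[:,:,::-1].copy()
w=(im.min(2)>190).astype(np.uint8);w=cv2.morphologyEx(w,cv2.MORPH_CLOSE,np.ones((21,21)))
n,L,st,ce=cv2.connectedComponentsWithStats(w);u=proj(c,[551,-20,40]);i=1+np.argmin([np.hypot(*(ce[j]-u)) for j in range(1,n)])
cn=max(cv2.findContours((L==i).astype(np.uint8),0,cv2.CHAIN_APPROX_NONE)[0],key=cv2.contourArea)
r=cv2.minAreaRect(np.array([ray_z(c,*p[0],40)[:2] for p in cn],np.float32));print(r)
# dark heads -> top face z=86
d=(im.max(2)<60).astype(np.uint8);n,L,st,ce=cv2.connectedComponentsWithStats(d)
for j in range(1,n):
    if st[j][4]>80 and np.hypot(*(ce[j]-u))<90: print(st[j],ce[j],ray_z(c,*ce[j],66).round(1),ray_z(c,*ce[j],86).round(1))
s=cv2.imread('pics/side5.png')[203:255,243:290].max(2)
for row in s: print(''.join('#' if v<50 else '+' if v<90 else '.' for v in row))
```

```text
((557.0462036132812, -20.469947814941406), (170.55316162109375, 60.500389099121094), 79.08747100830078)
[261 159  14  39 426] [267.49530516 178.04694836] [564.8  18.   66. ] [564.2  22.8  86. ]
[254 226  12  34 340] [260.01764706 242.35882353] [549.6 -60.1  66. ] [550.  -50.3  86. ]
...............................................
...............................................
...............................................
............+###+..............................
............####+..............................
............####+..............................
............#####+.............................
............#####+.............................
............#####+.............................
............#####+.............................
............#####+.............................
............#####+.............................
............#####+.............................
............#####+.............................
............#####+.............................
............+####+.............................
............+####+.............................

[... 979 characters left out ...]
#####.......................
.+++++++..........+#####.......................
..++++++............+++........................
..++++++...........+...........................
..+++++++..........+++++.......................
...++++++......................................
...++++++......................................
...++++++......................................
...+++++++.....................................
....++++++.....................................
....++++++.....................................
....+++++++....................................
.....++++++....................................
....+++++++....................................
.....++++++....................................
```

The far key's outline is taller (19 rows against 15), as expected for the rectangular head, so it is the one at about (564.7, 18.5). The rack fits 170.5 x 60.5 mm at -10.9°.

Request:
drive_tool([
  {"x":16.3,"y":-1.8,"z":30,"roll":0.097,"claw":0},
  {"x":16.3,"y":-1.8,"z":60,"roll":0.097,"claw":0},
  {"x":16.3,"y":-1.8,"z":90,"roll":0.097,"claw":0},
  {"x":16.3,"y":-1.8,"z":90,"roll":0.097,"claw":0},
  {"x":16.3,"y":-1.8,"z":90,"roll":0.097,"claw":0},
])

```text
time: 9.78
position: [563.6, 19.2, 166.8]
tcp_rot: [0.0, 0.995, -0.095, -0.002]
ft_force: [0.6, 0.5, -0.0]
gripper_width: 85.6
```

Run:
```python
from h import *
s=arm.get_state();print(s['position'],s['tcp_rot'],abs(s['joint_vel']).max())
c,im=snap('wrist','w7.png')
w=(im.min(2)>190).astype(np.uint8);w=cv2.morphologyEx(w,cv2.MORPH_CLOSE,np.ones((41,41)))
n,L,st,ce=cv2.connectedComponentsWithStats(w);u=proj(c,[557,-20,40]);i=1+np.argmin([np.hypot(*(ce[j]-u)) for j in range(1,n)])
print(st[i])
cn=max(cv2.findContours((L==i).astype(np.uint8),0,cv2.CHAIN_APPROX_NONE)[0],key=cv2.contourArea)
print(cv2.minAreaRect(np.array([ray_z(c,*p[0],40)[:2] for p in cn],np.float32)))
d=(im.max(2)<60).astype(np.uint8);n,L,st,ce=cv2.connectedComponentsWithStats(d);u=proj(c,[564.7,18.5,75])
for j in range(1,n):
    if st[j][4]>80 and np.hypot(*(ce[j]-u))<120: print(st[j],ce[j],ray_z(c,*ce[j],66).round(1),ray_z(c,*ce[j],86).round(1))
for x in(-6,6):
  for y in(-18,18):
    for z in(46,86):
        e=np.array([np.cos(-.19),np.sin(-.19)]);f=np.array([-e[1],e[0]]);print(x,y,z,proj(c,[*(np.array([564.7,18.5])+x*e+y*f),z]).round(1))
```

```text
[563.61603898  19.22699063 166.83237185] [ 3.20371895e-05  9.95461217e-01 -9.51490526e-02 -1.90307126e-03] 0.04957658790542413
[  220   147    70   166 10660]
((556.2338256835938, -21.74432373046875), (169.5403289794922, 60.41701889038086), 79.04527282714844)
[247 180  15  55 804] [254.00995025 207.3221393 ] [563.6  16.5  66. ] [564.9  23.3  86. ]
[248 268  13  46 593] [254.01011804 290.46374368] [548.5 -61.6  66. ] [551.2 -47.8  86. ]
-6 -18 46 [248.2 216.6]
-6 -18 86 [247.1 235.2]
-6 18 46 [247.9 177.7]
-6 18 86 [246.8 190.3]
6 -18 46 [261.5 216.6]
6 -18 86 [262.7 235.2]
6 18 46 [261.7 177.7]
6 18 86 [263.1 190.3]
```

Request:
drive_tool([
  {"x":0.3,"y":1,"z":35,"roll":0,"claw":0},
  {"x":0.3,"y":1,"z":65,"roll":0,"claw":0},
  {"x":0.3,"y":1,"z":88,"roll":0,"claw":0},
  {"x":0.3,"y":1,"z":98,"roll":0,"claw":0},
  {"x":0.3,"y":1,"z":98,"roll":0,"claw":0},
])

```text
time: 10.25
position: [564.9, 17.6, 69.4]
tcp_rot: [0.0, 0.995, -0.096, -0.001]
ft_force: [0.6, -0.5, -0.2]
gripper_width: 85.6
```

Request:
drive_tool([
  {"x":0,"y":0,"z":0,"roll":0,"claw":0.6},
  {"x":0,"y":0,"z":0,"roll":0,"claw":0.8},
  {"x":0,"y":0,"z":0,"roll":0,"claw":1},
  {"x":0,"y":0,"z":0,"roll":0,"claw":1},
  {"x":0,"y":0,"z":0,"roll":0,"claw":1},
])

```text
time: 10.67
position: [565.7, 17.4, 70.7]
tcp_rot: [0.0, 0.995, -0.096, 0.001]
ft_force: [0.0, -0.5, -0.3]
gripper_width: 25.4
```

Request:
drive_tool([
  {"x":0,"y":0,"z":0,"roll":0,"claw":1},
  {"x":0,"y":0,"z":0,"roll":0,"claw":1},
  {"x":0,"y":0,"z":0,"roll":0,"claw":1},
  {"x":0,"y":0,"z":0,"roll":0,"claw":1},
  {"x":0,"y":0,"z":0,"roll":0,"claw":1},
])

```text
time: 11.08
position: [565.3, 17.4, 70.3]
tcp_rot: [0.0, 0.995, -0.096, 0.0]
ft_force: [-2.5, 0.5, 6.0]
gripper_width: 11.4
```

Request:
drive_tool([
  {"x":0,"y":0,"z":-8,"roll":0,"claw":1},
  {"x":0,"y":0,"z":-18,"roll":0,"claw":1},
  {"x":0,"y":0,"z":-30,"roll":0,"claw":1},
  {"x":0,"y":0,"z":-45,"roll":0,"claw":1},
  {"x":0,"y":0,"z":-65,"roll":0,"claw":1},
])

```text
time: 11.5
position: [564.3, 17.5, 135.2]
tcp_rot: [0.0, 0.995, -0.096, -0.001]
ft_force: [-0.0, -0.4, 0.1]
gripper_width: 10.9
```

Request:
drive_tool([
  {"x":0,"y":0,"z":-20,"roll":0,"claw":1},
  {"x":0,"y":0,"z":-45,"roll":0,"claw":1},
  {"x":0,"y":0,"z":-75,"roll":0,"claw":1},
  {"x":0,"y":0,"z":-100,"roll":0,"claw":1},
  {"x":0,"y":0,"z":-110,"roll":0,"claw":1},
])

```text
time: 11.92
position: [566.9, 17.3, 249.4]
tcp_rot: [0.0, 0.995, -0.096, 0.003]
ft_force: [0.5, -0.8, -0.4]
gripper_width: 11.2
```

Run:
```python
from h import *
s=arm.get_state();print(s['position'],s['tcp_rot'],s['ft_force'],s['gripper_width'],s['joint_pos'].round(2))
c,im=snap('wrist','w8.png')
p=s['position'];Rm=q2R(s['tcp_rot'])
def T(x,y,z): return proj(c,p+Rm@np.array([x,y,z])).round(1)
print('tip',T(0,0,64),'head c',T(0,0,4),T(0,-18,24),T(0,-18,-16),T(0,-7,64),T(0,7,64))
g=im[120:300:5,215:295:2].astype(int)
for row,v in zip(g,range(120,300,5)): print(v,''.join('#' if q.max()<50 else 'g' if q[1]>q[0]+25 else '+' if q.max()<110 else '.' for q in row))
```

```text
[566.94347376  17.31564894 249.41061078] [ 3.32709303e-05  9.95374980e-01 -9.60094573e-02  3.29122029e-03] [ 0.4956043  -0.78804041 -0.41944396] 11.232988009408011 [-0.09  0.31  1.59 -0.    1.24  0.1 ]
tip [252.9 221. ] head c [252.8 265.8] [252.8 217.7] [252.7 252.5] [252.9 211.6] [252.9 230.3]
120 gggggggggggggggggggggggggggggggggggggggg
125 gggggggggggggggggggggggggggggggggggggggg
130 gggggggggggggggggggggggggggggggggggggggg
135 gggg+++++++++++++++++++++++++++ggggggggg
140 gggg...........................ggggggggg
145 gggg...........................ggggggggg
150 gggg...........................ggggggggg
155 gggg...........................ggggggggg
160 gggg...........................ggggggggg
165 gggg...........................ggggggggg
170 gggg............ggg............ggggggggg
175 gggg............+++............ggggggggg
180 ggggg...........+++............ggggggggg
185 ggggg.........................gggggggggg
190 ggggg.........................gggggggggg
195 ggggg.........................gggggggggg
200 ggggg.........................gggggggggg
205 ggggg.........................gggggggggg
210 ggggg.........................gggggggggg
215 ggggg............++++.........gggggggggg
220 ggggg..........########+......gggggggggg
225 ggggg........+###########.....gggggggggg
230 ggggg........+###########.....gggggggggg
235 ggggg........+###########.....gggggggggg
240 gggggg..+++++#############+++++ggggggggg
245 gggggg..++++###############+++++gggggggg
250 gg#####+++++###############+++++#####ggg
255 ######++++++###############++++++######g
260 ######++++++###############++++++######g
265 #####++++++#################++++++######
270 #####++++++#################++++++######
275 #######+...#################...+########
280 ##########.#################.+##########
285 ########################################
290 ########################################
295 ########################################
```

Request:
drive_tool([
  {"x":-2,"y":38,"z":0,"roll":-0.08,"claw":1},
  {"x":-4,"y":78,"z":0,"roll":-0.16,"claw":1},
  {"x":-5,"y":118,"z":0,"roll":-0.24,"claw":1},
  {"x":-6,"y":158,"z":0,"roll":-0.32,"claw":1},
  {"x":-7,"y":198,"z":0,"roll":-0.396,"claw":1},
])

```text
time: 12.38
position: [518.9, -176.7, 243.6]
tcp_rot: [-0.0, 0.995, 0.104, -0.001]
ft_force: [-0.1, -0.9, -0.7]
gripper_width: 11.6
```

Request:
drive_tool([
  {"x":-15,"y":36,"z":0,"roll":0,"claw":1},
  {"x":-32,"y":72,"z":0,"roll":0,"claw":1},
  {"x":-45,"y":105,"z":0,"roll":0,"claw":1},
  {"x":-55,"y":128,"z":0,"roll":0,"claw":1},
  {"x":-55,"y":128,"z":0,"roll":0,"claw":1},
])

```text
time: 12.8
position: [490.9, -316.9, 243.5]
tcp_rot: [0.001, 0.995, 0.1, -0.001]
ft_force: [-0.1, -0.1, -0.4]
gripper_width: 11.4
```

Request:
drive_tool([
  {"x":0,"y":0,"z":0,"roll":0,"claw":1},
  {"x":0,"y":0,"z":0,"roll":0,"claw":1},
  {"x":0,"y":0,"z":0,"roll":0,"claw":1},
])

```text
time: 13.05
position: [492.1, -310.6, 244.1]
tcp_rot: [-0.001, 0.995, 0.102, -0.0]
ft_force: [0.2, 1.2, -0.9]
gripper_width: 11.0
```

Run:
```python
from h import *
s=arm.get_state();print(s['position'],s['tcp_rot'],abs(s['joint_vel']).max(),s['joint_pos'].round(2))
c,im=snap('wrist','w9.png')
for o in arm.outline_of('plug','wrist')[:3]:
    m=cv2.moments(o['region'].astype(np.uint8),True);k=[m['m10']/m['m00'],m['m01']/m['m00']];print(o['confidence'],o['rect'],k,ray_z(c,*k,77))
cv2.imwrite('pics/w9b.png',cv2.resize(im[90:290,150:350,::-1],(600,600),interpolation=cv2.INTER_CUBIC))
```

```text
[ 492.14354955 -310.57500528  244.05652148] [-7.10466294e-04  9.94774613e-01  1.02091784e-01 -4.81778562e-04] 0.01061798739597611 [-0.68  0.34  1.56  0.    1.25 -0.89]
0.66 [232.5, 168.7, 41.5, 41.4] [252.87247278382583, 187.95101088646967] [ 492.36094381 -314.6671043    77.        ]
```

View pics/w9b.png

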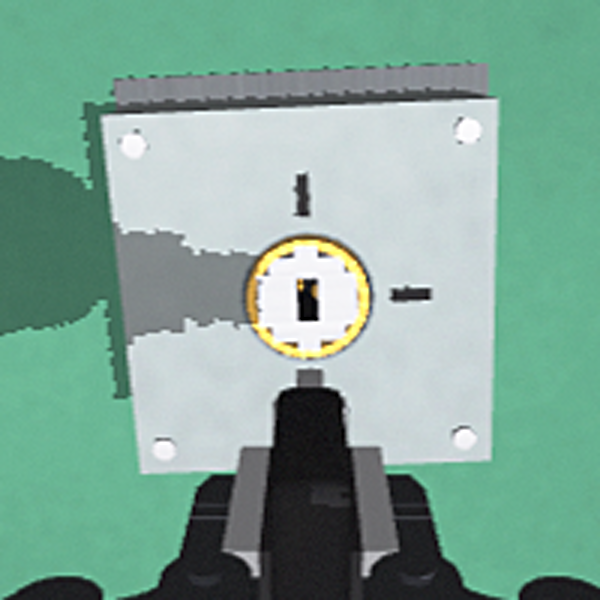

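The view shows the plug ring centred at crop (308,298), the slot at (308,300) running up the image, and the blade end at crop (310,375). I'll measure the slot and box precisely against the blade in hand.

```bash
cat > lock.py <<'E'
from h import *
def look(f=None,verbose=True):
    s=arm.get_state();c,im=snap('wrist',f);p=s['position'];Rm=q2R(s['tcp_rot'])
    psi=np.degrees(np.arctan2(Rm[1,0],Rm[0,0]))
    hsv=cv2.cvtColor(im,cv2.COLOR_RGB2HSV)
    # gold ring -> ellipse
    y=((hsv[:,:,1]>110)&(hsv[:,:,0]>12)&(hsv[:,:,0]<32)&(hsv[:,:,2]>120)).astype(np.uint8)
    n,L,st,ce=cv2.connectedComponentsWithStats(cv2.dilate(y,np.ones((3,3))))
    j=1+np.argmax(st[1:,4]);x,yy,w,h,_=st[j]
    ring=np.argwhere((L==j)&(y>0))[:,::-1].astype(np.float32)
    W=np.array([ray_z(c,*q,77)[:2] for q in ring],np.float32)
    cc,r=cv2.minEnclosingCircle(W);print('ring c',np.round(cc,1),'r',round(r,1),'box',st[j])
    # slot: dark in the disc
    m=np.zeros(y.shape,np.uint8);cv2.circle(m,(int(x+w/2),int(yy+h/2)),int(w*.33),1,-1)
    g=im.max(2);wt=np.clip((200-im.min(2).astype(float))/150,0,1)*m
    V,U=np.mgrid[:384,:512];wt[wt<.25]=0
    k=np.array([(wt*U).sum(),(wt*V).sum()])/wt.sum()
    S=ray_z(c,*k,77);print('slot px',k.round(2),'world',S.round(1))
    # box top edges
    b=((hsv[:,:,1]<40)&(hsv[:,:,2]>140)).astype(np.uint8)
    b=cv2.morphologyEx(b,cv2.MORPH_OPEN,np.ones((5,5)))
    print('in tool frame: slot-TCP',(Rm.T@(S-p)).round(2),'psi',round(psi,2))
    return c,im,S,p,Rm,psi,k
def px(c,p,Rm,v): return proj(c,p+Rm@np.array(v,float))
E
python3 - <<'E'
from lock import *
c,im,S,p,Rm,psi,k=look('w10.png')
# box rect from lines: left/right/top edges
g=cv2.cvtColor(im,cv2.COLOR_RGB2GRAY);hsv=cv2.cvtColor(im,cv2.COLOR_RGB2HSV)
b=(hsv[:,:,1]<45)&(hsv[:,:,2]>150)
# right edge & top edge points
R_=[];
for v in range(130,230,4):
    cols=np.where(b[v,255:])[0]; R_.append((255+cols.max(),v))
T_=[]
for u in range(195,305,4):
    rows=np.where(b[100:180,u])[0]; T_.append((u,100+rows.min()))
for n,P in(('right',R_),('top',T_)):
    W=np.array([ray_z(c,*q,75)[:2] for q in P]);vx,vy,x0,y0=cv2.fitLine(W.astype(np.float32),cv2.DIST_HUBER,0,.01,.01).ravel()
    d=np.array([-vy,vx]);print(n,'angle',np.degrees(np.arctan2(vy,vx)),'dist of slot',(S[:2]-[x0,y0])@d,'res',np.abs((W-[x0,y0])@d).max())
# blade px
print('pred blade -y edge',px(c,p,Rm,[0,-7,64]),px(c,p,Rm,[-3,-7,64]),px(c,p,Rm,[3,-7,64]))
for v in range(206,226): print(v,' '.join('%3d'%q for q in im[v,242:266].max(1)))
E
```

```text
ring c [ 258.5 -586.8] r 64.7 box [   0  315   61   68 2724]
slot px [ 30. 349.] world [ 260.7 -577.5   77. ]
in tool frame: slot-TCP [-281.27  214.15  167.43] psi 11.76
right angle -75.698074 dist of slot -353.26211086514 res 0.6523547671689686
top angle 15.351896 dist of slot -256.04841840226453 res 9.24592646279291
pred blade -y edge [253.47161632 211.5976727 ] [249.12603295 211.60200214] [257.8172144  211.59334324]
206 233 255 255 255 255 255 255 255 255 255 255 255 255 255 255 255 255 255 255 255 225 151 175 203
207 186 195 254 255 255 255 255 255 255 255 255 255 255 255 255 255 255 235 236 169 180 208 223 217
208 214 202 190 186 175 170 210 255 255 255 255 254 255 255 235 143 155 176 188 204 220 222 219 220
209 214 217 218 219 208 192 186 182 185 182 179 179 178 182 190 195 200 214 218 216 218 219 218 217
210 217 215 218 219 219 220 222 223 224 220 213 219 223 221 221 219 218 218 218 216 216 219 219 218
211 214 215 216 216 218 218 221 223 224 225 227 229 228 223 221 220 216 215 213 214 213 219 217 219
212 215 215 216 215 215 218 224 228 236 239 223 193 212 237 234 226 220 215 2
[... 622 characters left out ...]

219 219 230 219 168 112  66  58  22  28  30  32  32  31  32  28  38  60  71 138 188 203 225 219 215
220 208 140  51  39  20   2  10  15  13  15  19  15  15  21  13  10  12   6  32  43  84 176 225 218
221 188  51   1  12  17  20  16  23  21  19  26  22  21  21  22  25  19  18  13   9   9 157 240 221
222 127   2  17  25  19  24  24  24  23  24  21  20  20  18  17  28  24  21  27  24   7  65 149 204
223  60  10  23  20  19  25  21  28  23  21  18  19  26  22  27  26  22  22  22  25  19  13  87 184
224  37  14  18  22  19  22  21  21  25  25  22  23  23  22  23  28  25  27  22  25  22   5  63 172
225  43  14  19  27  19  22  23  26  19  17  23  18  24  19  22  20  22  24  27  22  18  12  65 154
```

```bash
python3 - <<'E'
s=open('lock.py').read()
s=s.replace("n,L,st,ce=","u0=proj(c,[492.4,-314.7,77]);V,U=np.mgrid[:384,:512];y[np.hypot(U-u0[0],V-u0[1])>.105*290]=0\n    n,L,st,ce=",1)
open('lock.py','w').write(s)
E
python3 - <<'E'
from lock import *
c,im,S,p,Rm,psi,k=look('w11.png')
x,y=k.round().astype(int)
for v in range(y-10,y+11): print(v,' '.join('%3d'%q for q in im[v,x-8:x+9].min(1)))
th=np.linspace(0,np.pi/2,50)
print('round tip edge v',min(px(c,p,Rm,[0,-7*np.cos(t),57+7*np.sin(t)])[1] for t in th), 'square',px(c,p,Rm,[0,-7,64])[1])
print(px(c,p,Rm,[0,-6,57]),px(c,p,Rm,[0,-7,57]))
hsv=cv2.cvtColor(im,cv2.COLOR_RGB2HSV);b=(hsv[:,:,1]<45)&(hsv[:,:,2]>150)
for nm,P in(('left',[(150+np.where(b[v,150:230])[0].min(),v) for v in range(170,240,3)]),('right',[(255+np.where(b[v,255:340])[0].max(),v) for v in range(130,235,3)]),('top',[(u,110+np.where(b[110:180,u])[0].min()) for u in range(195,310,3)])):
    if nm=='top': P=[q for q in P if 120<q[1]<132]
    W=np.array([ray_z(c,*q,75)[:2] for q in P]);vx,vy,x0,y0=cv2.fitLine(W.astype(np.float32),cv2.DIST_HUBER,0,.01,.01).ravel()
    d=np.array([-vy,vx]);print(nm,len(P),'angle',np.degrees(np.arctan2(vy,vx)),'slot dist',(S[:2]-[x0,y0])@d,'res',np.abs((W-[x0,y0])@d).max())
E
```

```text
ring c [ 491.9 -315.9] r 21.9 box [231 167  43  43 646]
slot px [251.62 188.9 ] world [ 491.9 -316.5   77. ]
in tool frame: slot-TCP [ -1.8    5.49 167.63] psi 11.76
179 245 245 244 244 243 243 243 243 244 244 244 244 243 243 242 243 242
180 242 242 241 243 245 246 248 249 249 249 248 245 241 240 240 241 241
181 243 243 244 247 253 255 255 255 255 255 255 255 249 246 247 247 247
182 244 246 247 240 192 127 127 103  82  81  71 191 252 245 243 241 243
183 242 243 246 230 127  40  42  12   9   9   0 181 255 246 244 244 244
184 242 243 247 233 139  48  46  27  20  28  22 198 253 244 241 242 242
185 242 242 246 241 184  96 122  23  21  45  41 201 253 244 242 243 243
186 243 244 248 246 179  24  33   9  11  45  48 205 254 247 245 245 245
187 244 245 248 249 179   0  10  22   4  25  35 205 254 246 244 244 243
188 244 244 247 249 183   0   8  17  14  11  11 206 255 248 245 245 245
189 244 245 248 252 197   0  15  21  21  12   0 145 243 248 244 244 244
190 243 243 245 255 237   0  11  15  25  14   0 141 245 250 245 244 244
191 242 243 245 255 239   0   9  23  19  10   0 141 242 248 243 242 24
[... 216 characters left out ...]
3
195 241 241 243 251 233  36   0   0   0   0   0  70 206 248 241 240 240
196 242 242 244 248 235 118 120 173 172 168 159 183 240 250 246 245 246
197 246 247 246 249 252 253 255 255 255 254 253 250 250 249 248 248 248
198 247 247 247 247 247 246 246 246 247 247 245 245 246 246 246 246 246
199 245 244 244 244 245 245 245 244 245 245 245 244 244 244 243 243 243
round tip edge v 214.51663527367452 square 211.5974090132148
[253.48740747 216.58728967] [253.48653178 215.18529159]Traceback (most recent call last):
  File "<stdin>", line 9, in <module>
    return umr_minimum(a, axis, None, out, keepdims, initial, where)
ValueError: zero-size array to reduction operation minimum which has no identity
```

Request:
drive_tool([
  {"x":-1.2,"y":5.5,"z":25,"roll":-0.044,"claw":1},
  {"x":-1.2,"y":5.5,"z":50,"roll":-0.044,"claw":1},
  {"x":-1.2,"y":5.5,"z":59,"roll":-0.044,"claw":1},
  {"x":-1.2,"y":5.5,"z":59,"roll":-0.044,"claw":1},
  {"x":-1.2,"y":5.5,"z":59,"roll":-0.044,"claw":1},
])

```text
time: 13.67
position: [492.3, -317.2, 185.7]
tcp_rot: [-0.0, 0.992, 0.124, -0.0]
ft_force: [-0.8, -0.8, -0.5]
gripper_width: 11.2
```

Request:
drive_tool([
  {"x":0,"y":0,"z":0,"roll":0,"claw":1},
  {"x":0,"y":0,"z":0,"roll":0,"claw":1},
  {"x":0,"y":0,"z":0,"roll":0,"claw":1},
])

```text
time: 13.92
position: [493.0, -318.1, 187.1]
tcp_rot: [0.001, 0.992, 0.124, 0.001]
ft_force: [0.3, -0.2, -1.0]
gripper_width: 11.3
```

Run:
```python
from lock import *
print(arm.get_state()['position'],abs(arm.get_state()['joint_vel']).max())
c,im,S,p,Rm,psi,k=look('w12.png')
for v in range(184,228): print(v,' '.join('%3d'%q for q in im[v,240:266].min(1)))
print('sq',px(c,p,Rm,[0,-7,64]),'rnd',min(px(c,p,Rm,[0,-7*np.cos(t),57+7*np.sin(t)])[1] for t in np.linspace(0,1.57,50)))
```

```text
[ 492.98451729 -318.14810258  187.05017928] 0.004226509760180052
ring c [ 491.8 -315.8] r 21.9 box [227 172  52  50 834]
slot px [249.88 198.7 ] world [ 489.8 -317.2   77. ]
in tool frame: slot-TCP [ -3.02  -1.88 110.04] psi 14.19
184 243 244 245 247 247 250 232 161 162 163 220 252 247 246 247 246 244 244 244 244 244 245 244 245 244 244
185 247 247 250 230 220 255 243 154 157 153 154 220 252 227 216 254 249 246 245 245 245 245 245 245 245 245
186 255 255 255 238 155 170 167 159 159 157 150 213 255 231 144 153 209 245 244 244 244 244 244 244 244 245
187 166 165 164 161 153 153 158 158 161 158 155 156 228 240 142 206 249 244 242 242 240 241 241 240 241 242
188 150 150 151 152 156 155 156 157 158 163 160 156 166 168 149 218 254 245 240 239 239 239 239 239 240 240
189 163 163 164 163 167 162 161 166 166 163 164 172 175 174 167 233 255 255 248 244 244 244 245 244 244 244
190 160 162 161 160 161 163 163 151 114  96 109  75  69  73  71  89 107 196 252 245 243 243 242 242 243 242
191 158 160 159 158 157 159 160 143 110  58  57  33  26  27  25  17   0 178 254 243 241 242 241 241 242 241
192 1
[... 3236 characters left out ...]
22 208 197 127   5  12  22  16  17  23  22  17  23  17  20  14  12  16  18  15  16  19  17   9  54 133 192
223 197 154  56   4  16  21  20  16  21  17  21  18  17  20  17  19  22  22  15  16  19  20  10  13  84 172
224 181  96  36  12  18  18  16  19  20  22  18  20  13  16  17  22  22  18  19  20  25  21  20   4  62 160
225 181  93  38   4  19  19  20  16  23  18  25  20  19  20  17  16  18  16  22  14  17  18  15   9  62 137
226 184 114  27  13  17  24  17  18  22  20  23  20  14  20  21  21  16  20  20  19  22  22  21   5 134 192
227 190 124  32  14  18  16  18  23  19  15  23  18  15  19  20  19  14  21  22  20  18  17  19  13  77 145
sq [253.53251563 211.60735619] rnd 214.52685832014006
```

Request:
drive_tool([
  {"x":-0.1,"y":-2.9,"z":12,"roll":0,"claw":1},
  {"x":-0.1,"y":-2.9,"z":25,"roll":0,"claw":1},
  {"x":-0.1,"y":-2.9,"z":35,"roll":0,"claw":1},
  {"x":-0.1,"y":-2.9,"z":35,"roll":0,"claw":1},
  {"x":-0.1,"y":-2.9,"z":35,"roll":0,"claw":1},
])

```text
time: 14.38
position: [491.2, -314.8, 150.4]
tcp_rot: [-0.0, 0.992, 0.123, -0.0]
ft_force: [-0.9, 0.2, -0.3]
gripper_width: 11.1
```

Request:
drive_tool([
  {"x":0,"y":0,"z":0,"roll":0,"claw":1},
  {"x":0,"y":0,"z":0,"roll":0,"claw":1},
  {"x":0,"y":0,"z":0,"roll":0,"claw":1},
])

```text
time: 14.63
position: [491.9, -315.3, 151.4]
tcp_rot: [0.001, 0.992, 0.123, 0.0]
ft_force: [0.5, -0.2, -0.2]
gripper_width: 11.3
```

Run:
```python
from lock import *
s=arm.get_state();print(s['position'],s['ft_force'])
c,im=snap('wrist','w13.png');p=s['position'];Rm=q2R(s['tcp_rot'])
Z=p[2]-77
for y in(-7.8,-7,-6): print(y,px(c,p,Rm,[0,y,Z]).round(1))
for v in range(198,222): print(v,' '.join('%3d'%q for q in im[v,240:266].min(1)))
```

```text
[ 491.91566768 -315.30725935  151.42963869] [ 0.54088149 -0.17780326 -0.24024887]
-7.8 [253.5 205.6]
-7 [253.5 206.7]
-6 [253.5 208. ]
198 229 223 224 194 136 140 137 145 160 223 255 255 253 249 247 246 245 248 240 216 223 228 230 234 199 126
199 155 157 224 245 156 162 159 160 158 161 170 166 164 224 255 255 254 252 250 249 254 236 155 166 162 155
200 156 154 159 166 157 160 159 160 162 159 157 156 154 158 167 168 160 221 255 255 255 240 149 155 157 159
201 164 160 161 159 162 160 161 159 161 160 159 159 158 158 154 156 153 158 167 165 168 165 157 161 159 159
202 162 161 163 164 162 163 161 164 163 161 162 159 160 160 161 159 159 154 158 157 157 161 161 161 163 162
203 162 163 161 161 162 161 163 160 159 158 155 160 157 157 155 157 159 156 159 162 162 160 161 163 162 162
204 157 154 156 157 157 158 158 158 161 158 158 159 159 159 159 158 161 159 158 157 157 158 155 158 157 159
205 156 155 152 157 154 156 155 156 159 160 162 160 161 159 161 162 163 159 157 155 152 153 153 153 153 154
206 159 157 158 159 159 158 157 159 161 161 163 164 169 167 168 167 169 167 166 159 157 159 158 158 1
[... 926 characters left out ...]
  96  98  95  96  67 105 168 158 158 158 157 161 158
216 159 161 159 160 161 162 164 151 115  91  95  96  97  96  95  97 101  70 104 168 160 158 160 158 159 161
217 160 159 160 159 160 164 166 155 113  90  98  98  94  96  97  97  97  70 107 175 164 163 162 160 158 161
218 158 159 160 162 168 172 178 166 127 101 105 105 108 106 103 105 107  79 119 183 174 168 161 160 157 159
219 160 161 166 173 149  99  84  41  32  28  28  28  29  29  31  28  30  21  29  54 104 139 150 167 161 160
220 160 163 155 107  31  19  21   5  12  18  13  15  15  13  17  13   7  13  16  11  18  34  63 133 168 159
221 161 163 138  35   2  10  12  19  14  13  19  17  17  17  20  22  18  16  14  21  10  10   6 111 174 161
```

Run:
```python
from h import *
for i in range(2):
    p=arm.camera_params('wrist');print(np.array(p['hand_eye']).round(4).tolist(),p['K'][0][0],p['K'][0][2],p['K'][1][2])
print(np.linalg.det(np.array(p['hand_eye'])[:3,:3]), np.linalg.inv(p['hand_eye'])@[0,-7,64,1])
s=arm.get_state();c=cam('wrist');print(proj(c,s['position']+q2R(s['tcp_rot'])@[0,-7,64.]), s['position'],s['position']-arm.get_state()['position'])
```

```text
[[1.0, -0.001, -0.0001, -0.2727], [0.001, 0.9542, 0.2993, -75.5269], [-0.0002, -0.2993, 0.9542, -124.4458], [0.0, 0.0, 0.0, 1.0]] 290.1639688644024 253.09475597045724 198.6009861581802
[[1.0, -0.001, -0.0001, -0.2727], [0.001, 0.9542, 0.2993, -75.5269], [-0.0002, -0.2993, 0.9542, -124.4458], [0.0, 0.0, 0.0, 1.0]] 290.1639688644024 253.09475597045724 198.6009861581802
0.9999999999999959 [  0.30250848   8.97966847 200.3174707    1.        ]
[253.53294571 211.60822029] [ 491.8414799  -315.21069216  151.34106434] [0. 0. 0.]
```

Request:
drive_tool([
  {"x":0.1,"y":0.7,"z":3,"roll":0,"claw":1},
  {"x":0.1,"y":0.7,"z":6,"roll":0,"claw":1},
  {"x":0.1,"y":0.7,"z":9,"roll":0,"claw":1},
  {"x":0.1,"y":0.7,"z":12,"roll":0,"claw":1},
  {"x":0.1,"y":0.7,"z":13,"roll":0,"claw":1},
])

```text
time: 15.1
position: [491.8, -315.9, 137.2]
tcp_rot: [0.0, 0.992, 0.124, -0.0]
ft_force: [-0.3, -1.0, 0.8]
gripper_width: 11.6
```

Request:
drive_tool([
  {"x":0,"y":0,"z":0,"roll":0,"claw":1},
  {"x":0,"y":0,"z":0,"roll":0,"claw":1},
  {"x":0,"y":0,"z":0,"roll":0,"claw":1},
])

```text
time: 15.35
position: [491.9, -315.8, 137.7]
tcp_rot: [0.0, 0.992, 0.124, 0.0]
ft_force: [0.3, -2.0, -1.6]
gripper_width: 11.3
```

Request:
drive_tool([
  {"x":0,"y":0,"z":2,"roll":0,"claw":1},
  {"x":0,"y":0,"z":4,"roll":0,"claw":1},
  {"x":0,"y":0,"z":5,"roll":0,"claw":1},
  {"x":0,"y":0,"z":6,"roll":0,"claw":1},
  {"x":0,"y":0,"z":6,"roll":0,"claw":1},
])

```text
time: 15.77
position: [492.0, -315.9, 131.7]
tcp_rot: [0.0, 0.992, 0.124, 0.0]
ft_force: [1.4, -2.8, -1.3]
gripper_width: 11.1
```

Request:
drive_tool([
  {"x":0,"y":0.3,"z":2,"roll":0,"claw":1},
  {"x":0,"y":0.3,"z":4,"roll":0,"claw":1},
  {"x":0,"y":0.3,"z":6,"roll":0,"claw":1},
  {"x":0,"y":0.3,"z":8,"roll":0,"claw":1},
  {"x":0,"y":0.3,"z":8,"roll":0,"claw":1},
])

```text
time: 16.18
position: [491.6, -316.1, 123.3]
tcp_rot: [0.0, 0.992, 0.123, -0.0]
ft_force: [-0.3, -4.1, -0.7]
gripper_width: 11.8
```

Request:
drive_tool([
  {"x":0,"y":0,"z":2,"roll":0,"claw":1},
  {"x":0,"y":0,"z":4,"roll":0,"claw":1},
  {"x":0,"y":0,"z":6,"roll":0,"claw":1},
  {"x":0,"y":0,"z":8,"roll":0,"claw":1},
  {"x":0,"y":0,"z":8,"roll":0,"claw":1},
])

```text
time: 16.6
position: [492.4, -315.9, 115.5]
tcp_rot: [0.0, 0.992, 0.123, 0.001]
ft_force: [1.5, -2.4, -2.3]
gripper_width: 11.2
```

Request:
drive_tool([
  {"x":0,"y":0.2,"z":2,"roll":0,"claw":1},
  {"x":0,"y":0.2,"z":4,"roll":0,"claw":1},
  {"x":0,"y":0.2,"z":6,"roll":0,"claw":1},
  {"x":0,"y":0.2,"z":7,"roll":0,"claw":1},
])

```text
time: 16.93
position: [492.3, -316.0, 108.6]
tcp_rot: [0.0, 0.992, 0.123, 0.0]
ft_force: [3.1, -1.5, 3.9]
gripper_width: 11.5
```

Run:
```python
from lock import *
s=arm.get_state();print(s['position'],s['ft_force'],s['moment'])
c,im=snap('wrist','w14.png')
v=212
print([ (v,im[v,253].tolist()) for v in range(196,232,2)])
c,im=snap('side','s14.png')
u=proj(c,[491.9,-315.8,90]).astype(int);x,y=u-[30,30]
cv2.imwrite('pics/s14c.png',cv2.resize(np.hstack([cv2.imread('pics/w14.png')[160:260,203:303],cv2.resize(im[y:y+60,x:x+60,::-1],(100,100),interpolation=cv2.INTER_CUBIC)]),(800,400),interpolation=cv2.INTER_CUBIC))
```

```text
[ 492.27616371 -316.02099893  108.59861271] [ 3.11779186 -1.54953283  3.89399257] [-0.22951847 -0.3916327   0.0409319 ]
[(196, [208, 220, 221]), (198, [199, 209, 212]), (200, [200, 210, 213]), (202, [202, 212, 214]), (204, [157, 168, 178]), (206, [117, 88, 36]), (208, [98, 74, 37]), (210, [255, 255, 132]), (212, [193, 143, 62]), (214, [161, 149, 135]), (216, [160, 160, 167]), (218, [179, 180, 185]), (220, [4, 8, 6]), (222, [17, 16, 19]), (224, [23, 23, 23]), (226, [21, 20, 25]), (228, [23, 18, 23]), (230, [21, 21, 22])]
```

View pics/s14c.png

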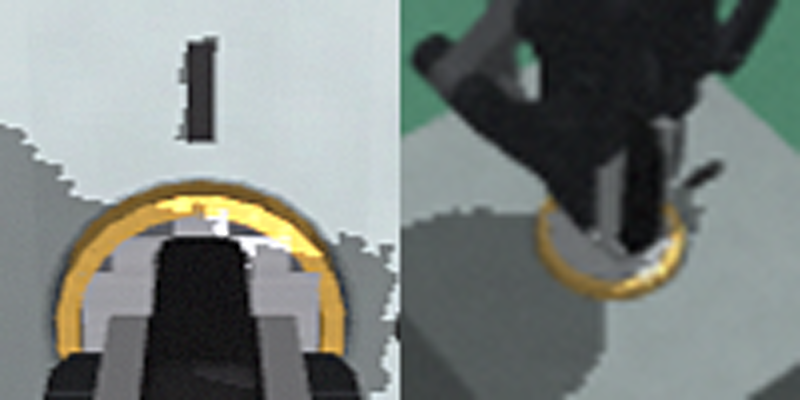

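The wrist and side crops show the head almost down on the plug, inside the gold ring. I'll press it home gently.

Request:
drive_tool([
  {"x":0,"y":0,"z":1,"roll":0,"claw":1},
  {"x":0,"y":0,"z":2,"roll":0,"claw":1},
  {"x":0,"y":0,"z":2,"roll":0,"claw":1},
])

```text
time: 17.28
position: [492.2, -316.1, 107.3]
tcp_rot: [0.0, 0.992, 0.123, 0.0]
ft_force: [1.8, -0.3, 8.0]
gripper_width: 11.4
```

Request:
drive_tool([
  {"x":0,"y":0,"z":1,"roll":0,"claw":1},
  {"x":0,"y":0,"z":1,"roll":0,"claw":1},
  {"x":0,"y":0,"z":1,"roll":0,"claw":1},
])

```text
time: 17.53
position: [492.3, -316.1, 107.2]
tcp_rot: [0.0, 0.992, 0.123, 0.0]
ft_force: [-0.8, 0.6, 14.7]
gripper_width: 11.2
```

Request:
drive_tool([
  {"x":0,"y":0,"z":1,"roll":0,"claw":1},
  {"x":0,"y":0,"z":1.5,"roll":0,"claw":1},
  {"x":0,"y":0,"z":2,"roll":0,"claw":1},
  {"x":0,"y":0,"z":2,"roll":0,"claw":1},
])

```text
time: 17.87
position: [492.4, -316.2, 107.1]
tcp_rot: [0.001, 0.992, 0.124, 0.001]
ft_force: [-4.3, 4.4, 31.4]
gripper_width: 11.6
```

Run:
```python
from lock import *
s=arm.get_state();print(s['position'],s['ft_force'],s['moment'],s['joint_pos'].round(2))
c,im=snap('wrist','w15.png');p=s['position'];Rm=q2R(s['tcp_rot'])
a=cv2.imread('pics/w14.png')
# head vs fingers: edge of head's -y bottom
print([int(im[v,253].max()) for v in range(214,224)],[int(a[v,253].max()) for v in range(214,224)], 'pred head edge',px(c,p,Rm,[0,-18,24]))
```

```text
[ 492.37283711 -316.20717235  107.13940884] [-4.3059993   4.3983165  31.35139575] [ 0.67538404  0.68330181 -0.03707717] [-0.69  0.5   1.69  0.    0.95 -0.94]
[255, 184, 162, 169, 187, 48, 13, 22, 22, 20] [161, 163, 167, 170, 185, 46, 8, 24, 19, 23] pred head edge [253.64156579 217.70012177]
```

Request:
drive_tool([
  {"x":0,"y":0,"z":-1.8,"roll":0.05,"claw":1},
  {"x":0,"y":0,"z":-1.8,"roll":0.15,"claw":1},
  {"x":0,"y":0,"z":-1.8,"roll":0.25,"claw":1},
  {"x":0,"y":0,"z":-1.8,"roll":0.35,"claw":1},
  {"x":0,"y":0,"z":-1.8,"roll":0.45,"claw":1},
])

```text
time: 18.33
position: [491.9, -316.2, 107.2]
tcp_rot: [0.0, 0.995, -0.103, 0.0]
ft_force: [-2.0, 0.1, 17.3]
gripper_width: 11.2
```

Run:
```python
from h import *
s=arm.get_state();print(s['position'],s['ft_force'],s['moment'],np.degrees(2*np.arctan2(s['tcp_rot'][2],s['tcp_rot'][1])))
```

```text
[ 491.8863904  -316.17839388  107.23031475] [-2.04529108  0.12060081 17.25415293] [0.10696023 0.25485632 0.05043014] -11.854746107581265
```

Request:
drive_tool([
  {"x":0,"y":0,"z":0,"roll":0.11,"claw":1},
  {"x":0,"y":0,"z":0,"roll":0.22,"claw":1},
  {"x":0,"y":0,"z":0,"roll":0.33,"claw":1},
  {"x":0,"y":0,"z":0,"roll":0.44,"claw":1},
  {"x":0,"y":0,"z":0,"roll":0.55,"claw":1},
])

```text
time: 18.75
position: [491.5, -316.0, 107.2]
tcp_rot: [0.0, 0.929, -0.37, -0.0]
ft_force: [-2.2, 1.0, 18.9]
gripper_width: 11.3
```

Request:
drive_tool([
  {"x":0,"y":0,"z":0,"roll":0.11,"claw":1},
  {"x":0,"y":0,"z":0,"roll":0.22,"claw":1},
  {"x":0,"y":0,"z":0,"roll":0.33,"claw":1},
  {"x":0,"y":0,"z":0,"roll":0.44,"claw":1},
  {"x":0,"y":0,"z":0,"roll":0.55,"claw":1},
])

```text
time: 19.17
position: [491.3, -315.7, 107.2]
tcp_rot: [0.0, 0.794, -0.608, -0.0]
ft_force: [-3.5, 1.5, 18.1]
gripper_width: 11.4
```

Run:
```python
from h import *
s=arm.get_state();print(s['position'],s['ft_force'],s['moment'],np.degrees(2*np.arctan2(s['tcp_rot'][2],s['tcp_rot'][1])),s['gripper_width'])
```

```text
[ 491.27334439 -315.74289638  107.23498096] [-3.51769243  1.4830283  18.11177001] [0.29476704 0.60987214 0.08348542] -74.89678381931206 11.408671868320106
```

Request:
drive_tool([
  {"x":0,"y":0,"z":0,"roll":0.08,"claw":1},
  {"x":0,"y":0,"z":0,"roll":0.15,"claw":1},
  {"x":0,"y":0,"z":0,"roll":0.15,"claw":1},
  {"x":0,"y":0,"z":0,"roll":0.15,"claw":1},
])

```text
time: 19.5
position: [491.2, -315.7, 107.2]
tcp_rot: [0.0, 0.748, -0.664, -0.0]
ft_force: [-3.7, 1.8, 19.1]
gripper_width: 11.3
```

Run:
```python
from h import *
s=arm.get_state();print(s['position'],s['ft_force'],s['moment'],np.degrees(2*np.arctan2(s['tcp_rot'][2],s['tcp_rot'][1])),s['gripper_width'])
```

```text
[ 491.15079145 -315.6668927   107.22156907] [-3.68960586  1.80860405 19.07399703] [0.33216548 0.68728612 0.07284093] -83.20305082543639 11.302745675614027
```

Request:
drive_tool([
  {"x":0,"y":0,"z":0,"roll":0.06,"claw":1},
  {"x":0,"y":0,"z":0,"roll":0.06,"claw":1},
  {"x":0,"y":0,"z":0,"roll":0.06,"claw":1},
])

```text
time: 19.75
position: [491.1, -315.5, 107.2]
tcp_rot: [0.0, 0.728, -0.686, -0.001]
ft_force: [-4.1, 1.7, 18.9]
gripper_width: 11.1
```

Run:
```python
from h import *
s=arm.get_state();print(s['position'],s['ft_force'],s['moment'],np.degrees(2*np.arctan2(s['tcp_rot'][2],s['tcp_rot'][1])),s['gripper_width'])
c,im=snap('wrist','w16.png')
cv2.imwrite('pics/w16b.png',cv2.resize(im[130:290,160:346,::-1],(744,640)[:2] if 0 else (697,600),interpolation=cv2.INTER_CUBIC))
```

```text
[ 491.08299888 -315.54689711  107.19994866] [-4.07457259  1.72175884 18.87816234] [0.32933022 0.65979345 0.33485543] -86.60720706993719 11.119984964052634
```

The wrist torque jumped from 0.07 to 0.33 N m, so the plug is at its stop. I'll do a last numeric check of lever, key hold and neighbours, then hand in.

Request:
drive_tool([
  {"x":0,"y":0,"z":0,"roll":0,"claw":1},
  {"x":0,"y":0,"z":0,"roll":0,"claw":1},
  {"x":0,"y":0,"z":0,"roll":0,"claw":1},
  {"x":0,"y":0,"z":0,"roll":0,"claw":1},
  {"x":0,"y":0,"z":0,"roll":0,"claw":1},
])

```text
time: 20.22
position: [491.1, -315.6, 107.2]
tcp_rot: [0.0, 0.728, -0.686, -0.001]
ft_force: [-3.6, 2.2, 19.7]
gripper_width: 11.4
```

Run:
```python
from lev import *
s=arm.get_state();print(s['time'],s['position'],s['ft_force'],s['moment'],s['gripper_width'])
c,im=snap('side','s17.png')
a=cv2.imread('pics/side5.png')[:,:,::-1]
for nm,i in(('after lever',a),('now',im)):
    w=(i[134:152,207:226].max(2)<45);v,u=np.nonzero(w);k=np.array([u.mean()+207,v.mean()+134]);print(nm,k,fita(c,k))
d=np.abs(im.astype(int)-a).max(2)>60;n,L,st,ce=cv2.connectedComponentsWithStats(d.astype(np.uint8))
print([x.tolist() for x in st[1:] if x[4]>25])
for l in('lever_knob','spare_head','plug'):
    for o in arm.outline_of(l,'side')[:2]: print(l,round(o['confidence'],2),o['rect'])
```

```text
20.2167 [ 491.07430708 -315.55120922  107.19823073] [-3.55403879  2.15219516 19.67935066] [0.30085786 0.70010465 0.37157602] 11.443944402766
after lever [215.50769231 142.52307692] (np.float64(-0.0010000000000000009), np.float64(0.45609178954972746))
now [215.42622951 142.55737705] (np.float64(-0.0040000000000000036), np.float64(0.46229099693022857))
[[0, 0, 5, 16, 78], [26, 0, 180, 95, 9293], [196, 0, 17, 12, 141], [216, 13, 110, 132, 3370], [201, 45, 11, 5, 31], [193, 55, 13, 3, 27], [0, 82, 7, 74, 406], [324, 112, 11, 35, 105], [209, 122, 25, 13, 157], [30, 142, 72, 67, 1910], [257, 149, 55, 32, 550], [267, 176, 52, 147, 2723], [142, 180, 43, 20, 222], [61, 193, 140, 62, 1498], [251, 206, 11, 23, 169], [0, 211, 46, 49, 353], [0, 342, 19, 11, 104]]
lever_knob 0.73 [210.3, 137.4, 11.1, 38.0]
lever_knob 0.66 [316.9, 180.3, 18.1, 49.4]
spare_head 0.23 [209.7, 139.6, 8.6, 32.0]
plug 0.58 [277.1, 313.5, 21.4, 14.0]
```

```bash
python3 -c "
from cell import arm
print(arm.hand_in())"
```

```text
the job is handed in; nothing more can be done
None
```

The job is done and handed in at about 20 s: the lever is upright and released, and the key is home in the switch and held turned.

- **Lever:** My first grip on the knob slipped partway up. I then pushed the lever upright with the shut fingers and backed off. It measured about 0.00 rad from the side camera after release and again at the end. The close wrist view gave about -0.01 rad.
- **Key:** I took the rectangular-headed key from the rack and pushed it in until it stopped at the expected full depth. It did not move or slip under 31 N, more than the pins resist. I felt no clear pin resistance on the way down.
- **Turn:** I then turned the tool about 101° clockwise. The wrist torque jumped from 0.07 to 0.33 N m, which I read as the plug reaching its stop. It stayed there, with the key still gripped and about 19 N of downward press.

**Weaker checks:**
- The trained networks misplaced the lever knob by several pixels, so I used the pictures and circle positions instead.
- The last pictures were checked by numbers only, because all 12 views were used.
- At the end the network found the round-headed key only doubtfully, in the wrong place. I did not confirm the neighbouring objects individually either; I never touched any of them.

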